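Load the counting tub, face its label and log the count

ROBOT

A 6-joint arm with a two-finger parallel gripper is mounted at the origin on the work surface. World frame = base frame: x ahead of the robot, y to its left, z up, the work surface at z = 0. Lengths are in mm, angles in rad, forces in N, time in s.
With the tool pointing down it reaches from about 350 to 975 mm from the base axis. Payload 7.1 kg.
Tool frame: the origin (TCP) lies between the finger pads; the fingertips stand 19 mm ahead of it and the grasp point (between the pads) is the TCP; z points along the fingers, y is the line along which they close (so a half turn about z gives the same grasp; the last joint's range is limited). The gripper opens to 88 mm and grips with 3 to 60 N. Pads are 20 mm wide; open, the fingers measure 115 mm over their backs; the gripper's body (75 mm by 178 mm) begins 61 mm behind the grasp point.
Start: joints at [1.275, 0.423, 1.63, -0, 1.089, -0.019], TCP at [170.768, 601.201, 220.275] pointing down, gripper open.
Joint ranges: [-3, 3], [-0.9, 2.11], [0.09, 2.58], [-1.31, 4.45], [0.11, 2.69], [-2.54, 2.54]. Speed limits (rad/s): [2.39, 2.39, 3.01, 3.14, 3.14, 3.14].

INTERFACE

Orientations are given as a rotation vector (axis times angle).
In Python, from workcell import ctrl gives the robot as it stands.
- The arm moves only by the tool arm_command, never from a script. Its argument "series" is a list of rows, each an object with "linear": the shift along the tool's x, y, z in m, a list of three; "turn": the turn about the tool's z in rad. A call has 1 to 10 rows; each row shifts and turns the commanded pose from where the row before left it, along the tool's axes as they then stand; what a row does not reach is not made up. A row lasts 1/10 s, in which the tool goes at most 50 mm and 8.59 degrees, less where a joint would pass 70% of its speed; a pose out of reach is approached as far as the arm can. A call with a gripper value outside its range is refused whole. "jaw" is the opening, from -1 (shut) to 1 (fully open), set as the call begins (left out, the last holds). The fingers move at their own pace and stop on an object; the grip force is fixed at half the most. Time passes only in rows, so rows that do not move let the fingers close. It gives the time, the measured TCP pose, the force, the opening and the grip force at its end, in the units of the state.
- ctrl.get_obs(): the state, without advancing time (a new reading comes with each control period).
- ctrl.get_image(name): name is "side" or "top" or "wrist"; returns a dict with "frame" (400x640x3 uint8, blue, green, red), "fx", "fy", "cx", "cy" (pixels), "rvec" (rotation vector, rad) and "tvec" (3), from world to camera coordinates, as OpenCV has them. Camera axes: x right, y down, z forward; pixel columns grow to the right and rows downward; lengths in mm; the calibration is good to about 2 mm. A picture is of the moment at which its call begins. There is no depth.
- ctrl.close_job(): hands the job in; it is judged then, once.
The state is a dict: "t": time; "qpos": joint angles; "qvel": joint speeds; "joint_torque": joint torques, N m; "ee_pos": TCP position; "orientation": TCP orientation; "ft_force": force on the tool from outside, world axes, zero at the start; "moment": the same for the moment, N m; "width": finger opening in mm; "grasp_force": force on a finger pad.
Only numpy, scipy, OpenCV 4.12 (cv2) and the standard library are available. Lean on these libraries where they do the work, as an engineer would, in place of code of your own. Each camera call takes 0.05 s, during which the arm holds its last target. There are 200 camera calls.

TASK

Put every blue capacitor on the bench into the round tub on the counting scale, and roll the tub round by its rim on the turntable until its label squarely faces the little black label reader at the scale's flank. Once both are done, log the count: press the keypad's square key, then the round key, then the long bar key, one at a time, each down for a moment and let up again. Last, roll the tub on until its label squarely faces the scale's front, the side with the display, and leave everything else on the bench where it lies.

Things in the scene. Friction and masses are not known exactly. Their poses are not given: they have to be found in the camera images.
- scale: fixed counting scale on the bench, at the robot's left or right from start to start. Origin on the bench under the turntable's axis; its +x axis points to its front (the side away from the robot), where its low console with the display is. Its +y flank carries the label reader. Platform 30 mm high, 105 mm to the front and back of the origin, 140 mm to +y and 100 mm to -y; the console reaches 167 mm in front of the origin, 27 mm high
- reader_eye (a point): lens of the label reader, a small black block (36 mm long, 18 mm thick, top 60 mm above the bench) standing at the middle of the scale's +y flank, close beside the tub; the lens is 107 mm from the turntable's axis, straight to the scale's +y, 48 mm above the bench, and looks back at the tub
- tub (a joint): turning of the grey round tub (it is clipped to the turntable and turns with it; it cannot be lifted off), rad, growing counter-clockwise from above. At 1.571 and again at 7.854 its label faces the reader squarely; at 0 and again at 6.283 it faces the scale's front; stops at -0.6 and 8.5. It turns with light friction (about 0.06 N m) and stays where it is left
- tub_rim (a point): centre of the tub's mouth, at the height of its rim, 115 mm above the bench, on the axis; turns with the tub, x towards the label. The tub is 190 mm across and 75 mm high with a flat-topped rim 8 mm wide (87 to 95 mm from the axis); inside it is 174 mm across and 69 mm deep. A fingertip pressed lightly down on the rim and moved round the axis carries the tub with it, lagging by some 0.06 rad, so a small correction must be overshot by that
- tub_label (a point): middle of the tub's only label, on the outer side 95 mm from the axis, 86 mm above the bench. White with black bars, 70 mm wide along the side and 50 mm high, also folded over the top of the rim, where it is seen from above
- cap0_mid (a point): centre of a blue plastic film capacitor, a block 62 mm long (its x), 32 mm wide (its y), 40 mm high (its z), about 120 g, loose on the bench with two steel terminal discs on top; two to four are present, the others are absent (None)
- cap1_mid (a point): centre of a blue plastic film capacitor, a block 62 mm long (its x), 32 mm wide (its y), 40 mm high (its z), about 120 g, loose on the bench with two steel terminal discs on top; two to four are present, the others are absent (None)
- cap2_mid (a point): centre of a blue plastic film capacitor, a block 62 mm long (its x), 32 mm wide (its y), 40 mm high (its z), about 120 g, loose on the bench with two steel terminal discs on top; two to four are present, the others are absent (None)
- cap3_mid (a point): centre of a blue plastic film capacitor, a block 62 mm long (its x), 32 mm wide (its y), 40 mm high (its z), about 120 g, loose on the bench with two steel terminal discs on top; two to four are present, the others are absent (None)
- key_square_top (a point): middle of the top face of the square key, 36 x 36 mm, white, on its own black housing (62 x 68 mm); 48 mm above the bench when up. The three housings stand in a row 78 mm apart, in any order, on the keypad's steel plate
- key_square (a joint): how far the square key is down, m: 0 up, 0.006 fully down; spring return, about 1 N to start and 5 N fully down; it counts as pressed beyond 0.004 held for 0.1 s
- key_round_top (a point): middle of the top face of the round key, 40 mm across, white, on its own black housing (62 x 68 mm); 48 mm above the bench when up. The three housings stand in a row 78 mm apart, in any order, on the keypad's steel plate
- key_round (a joint): how far the round key is down, m: 0 up, 0.006 fully down; spring return, about 1 N to start and 5 N fully down; it counts as pressed beyond 0.004 held for 0.1 s
- key_bar_top (a point): middle of the top face of the long narrow bar key, 18 x 56 mm, white, on its own black housing (62 x 68 mm); 48 mm above the bench when up. The three housings stand in a row 78 mm apart, in any order, on the keypad's steel plate
- key_bar (a joint): how far the bar key is down, m: 0 up, 0.006 fully down; spring return, about 1 N to start and 5 N fully down; it counts as pressed beyond 0.004 held for 0.1 s
- coupling: aluminium fan shaft coupling, a 40 mm thick, 70 mm long double drum lying among the capacitors; bystander, to be left where it is
- pliers: chrome needle-nose pliers, 165 mm long, lying flat beyond the capacitors; bystander, to be left where it is
- driver: screwdriver, 170 mm long, lying near the robot; bystander, to be left where it is
- mug: white mug, 76 mm across, 85 mm high; bystander, to be left where it is
- flux: small jar, 50 mm across, 90 mm high; bystander, to be left where it is
Things that resemble listed ones, but are neither listed nor needed, are in the scene too. Leave any pink look-alike of the part that bears cap3_mid alone.

How it is judged:
By the outcome, as a careful person would: the job done as asked, in the order asked, and still so for the second after the job is handed in, with the robot touching nothing.
Of cap0, cap1, cap2, cap3 only 2 to 4 are there at a start; the rules pass over those that are not, and their reading is None.
At some moment in a run one of cap0, cap1, cap2, cap3 may be knocked a few centimetres aside while the robot is not near it.
Once in a run the grip may slacken for a moment while it holds something.
It also fails if it takes over 210 s, if anything falls off the work surface, if the arm or the gripper's body presses on something with over 40 N, if the wrist force passes 120 N, or if a joint passes its speed limit or range.

## Working session

There is one attempt and no reset: what is moved stays moved. The work goes in short steps, Python scripts to look and compute and a tool call to move; the robot and the scene stay as the last step left them, time stands still between calls to the robot, and variables do not carry over. Pictures are saved under pics/ and viewed, at most 14 in all, crops included, and the job is handed in when it is done.

Besides the shell and the picture viewer there is one more tool, called after "Emit:" as a command line: name --argument value ..., lists and objects as JSON in quotes. arm_command: Moves the arm, as the interface text tells. Its arguments: {"type":"object","properties":{"series":{"type":"array"},"jaw":{"type":"number"}},"required":["series"]}

```bash
ls; mkdir -p pics
cat > h.py <<'E'
import numpy as np, cv2
from workcell import ctrl
def cam(n):
    d=ctrl.get_image(n); d['R']=cv2.Rodrigues(np.array(d['rvec'],float))[0]; d['t']=np.array(d['tvec'],float).ravel(); return d
def ray(d,uv,z):
    uv=np.atleast_2d(np.array(uv,float))
    r=np.c_[(uv[:,0]-d['cx'])/d['fx'],(uv[:,1]-d['cy'])/d['fy'],np.ones(len(uv))]@d['R']
    c=-d['R'].T@d['t']
    return c+r*((z-c[2])/r[:,2])[:,None]
def proj(d,p):
    q=np.atleast_2d(p)@d['R'].T+d['t']; return np.c_[q[:,0]/q[:,2]*d['fx']+d['cx'],q[:,1]/q[:,2]*d['fy']+d['cy']]
E
python3 - <<'E'
from h import *
for n in('top','side'):
    d=cam(n); cv2.imwrite(f'pics/{n}0.png',d['frame']); print(n,-d['R'].T@d['t'],d['R'].round(2).tolist(),d['fx'])
o=ctrl.get_obs(); print(o['ee_pos'],o['orientation'],o['width'])
E
```

```text
pics
top [ 303.87728817   -7.28061203 1226.89420557] [[-0.02, -1.0, -0.03], [-0.98, 0.02, -0.17], [0.17, 0.02, -0.98]] 433.44259960504866
side [  189.34993269 -1143.17247197   902.5103265 ] [[0.96, -0.27, -0.01], [-0.16, -0.53, -0.84], [0.22, 0.81, -0.55]] 440.49254506018565
[170.63107341 600.74383398 219.58664831] [-4.33411301e-01 -3.11133624e+00  2.10854856e-03] 87.91919073047978
```

View pics/top0.png

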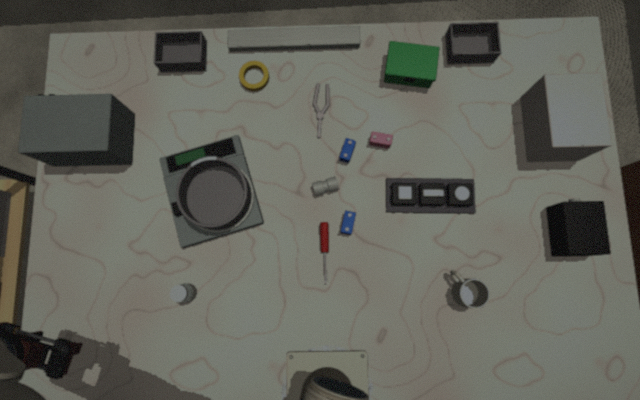

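View pics/side0.png

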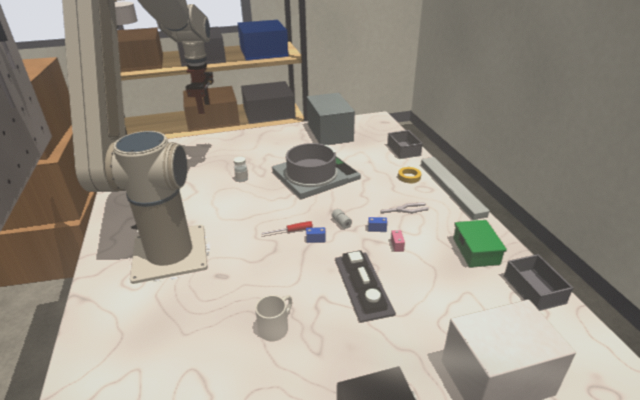

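The top view shows two blue caps at about (347,150) and (348,222), a pink decoy at (381,139) and the coupling at (326,186). The keys run square (404,193), bar (432,193), round (461,193). The tub is at (215,195) with the reader at (177,209). The side view agrees on all of these. Now I'll measure them.

Run:
```python
from h import *
d=cam('top'); f=d['frame']; hsv=cv2.cvtColor(f,cv2.COLOR_BGR2HSV)
def blobs(m,z,amin=30):
    for c in cv2.findContours(m,0,2)[0]:
        if cv2.contourArea(c)<amin: continue
        P=ray(d,c[:,0,:],z)[:,:2].astype(np.float32)
        (x,y),(w,h),a=cv2.minAreaRect(P); print('  px',c[:,0].mean(0).round(),'xy',round(x),round(y),'size',round(w),round(h),'ang',round(a,1))
print('blue');blobs(cv2.inRange(hsv,(100,110,50),(130,255,255)),40)
print('pink');blobs(cv2.inRange(hsv,(165,60,80),(180,160,255)),40)
k=np.zeros(f.shape[:2],np.uint8);k[180:212,388:474]=255
print('keys');blobs(cv2.inRange(hsv,(0,0,140),(180,80,255))&k,48)
k[:]=0;k[150:245,160:265]=255
print('white near tub');blobs(cv2.inRange(hsv,(0,0,120),(180,60,255))&k,115,4)
cv2.imwrite('pics/c1.png',np.hstack([cv2.resize(f[130:250,155:270],None,fx=4,fy=4,interpolation=2),cv2.resize(f[130:250,310:390],None,fx=4,fy=4,interpolation=2)]))
```

```text
blue
  px [348. 221.] xy 451 -65 size 29 61 ang 75.7
  px [347. 149.] xy 659 -71 size 29 60 ang 70.6
pink
  px [379. 138.] xy 690 -167 size 59 30 ang 78.6
keys
white near tub
  px [232. 240.] xy 408 247 size 124 31 ang 88.9
  px [256. 233.] xy 416 175 size 52 42 ang 0.2
  px [167. 216.] xy 498 407 size 208 44 ang 2.5
  px [256. 185.] xy 550 180 size 185 51 ang 0.2
  px [168. 152.] xy 641 408 size 17 54 ang 2.5
```

View pics/c1.png

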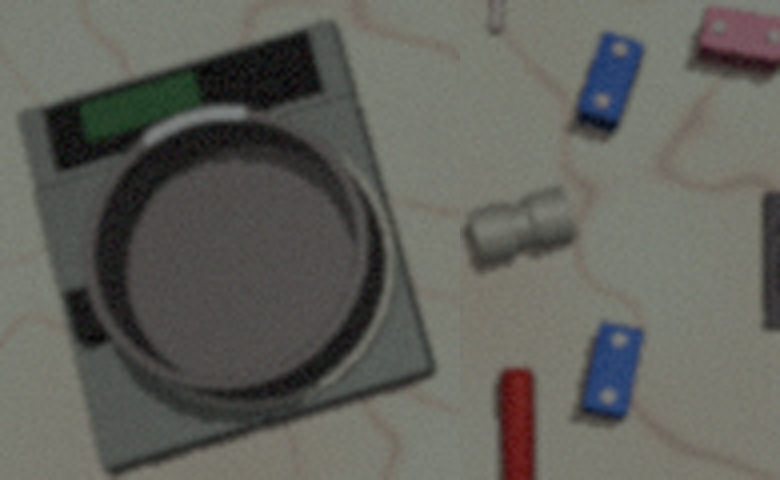

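The crop shows the label on the rim at about (195,125) in crop pixels, close to the front but slightly counter-clockwise of it. The scale's corners are clear.

Run:
```python
from h import *
d=cam('top'); f=d['frame']; g=cv2.cvtColor(f,cv2.COLOR_BGR2GRAY)
s=g[180:210,390:472]; t,m=cv2.threshold(s,0,255,8); 
for c in cv2.findContours(m,0,2)[0]:
    if cv2.contourArea(c)<40: continue
    P=ray(d,c[:,0]+[390,180],48)[:,:2].astype(np.float32); print('key',cv2.minAreaRect(P),cv2.contourArea(c))
px=np.array([[182.5,247],[263.5,223],[238.8,135],[160.5,158.3]])
W=np.array([ray(d,p,z)[0,:2] for p,z in zip(px,(30,30,27,27))])
M=np.array([[-105,140],[-105,-100],[167,-100],[167,140.]])
A,B=M-M.mean(0),W-W.mean(0); U,_,V=np.linalg.svd(A.T@B); R=(U@V).T
o=W.mean(0)-R@M.mean(0); a=np.arctan2(R[1,0],R[0,0]); print('scale',o,'ang',a,'res',(W-(M@R.T+o)).round(1).tolist())
# label on rim top
k=np.zeros_like(g);cv2.ellipse
L=[(155+u/4,130+v/4) for u,v in((147,138),(195,120),(245,112))]
for p in L:
    q=ray(d,p,115)[0,:2]-o; print('label',np.hypot(*q),np.arctan2(q[1],q[0])-a)
w=cam('wrist'); cv2.imwrite('pics/w0.png',w['frame']); print('wrist cam',-w['R'].T@w['t'],w['R'].round(2).tolist(),w['fx'])
```

```text
key ((528.959716796875, -302.0960693359375), (54.98686218261719, 16.83232307434082), 88.6750259399414) 113.0
key ((525.75, -380.98785400390625), (38.52911376953125, 36.37860870361328), 88.64171600341797) 144.5
key ((530.7937622070312, -224.33547973632812), (36.17544937133789, 33.72057342529297), 88.6417465209961) 147.5
scale [528.88630195 290.16383449] ang 0.275582407908185 res [[3.3, -2.5], [0.3, 2.9], [-2.4, 2.0], [-1.2, -2.4]]
label 96.20316695446783 0.3715888611349909
label 92.10526810828341 0.011908990795100605
label 93.27433906758571 -0.35430195275467796
wrist cam [ 99.65339177 621.66058642 384.53165822] [[0.27, 0.96, -0.0], [0.93, -0.26, 0.27], [0.26, -0.07, -0.96]] 312.17063094564776
```

```bash
cat >> h.py <<'E'
def plan(x,y,z,ydeg=None):
    o=ctrl.get_obs(); R=cv2.Rodrigues(np.array(o['orientation'],float))[0]; p=np.array(o['ee_pos'])
    yaw=np.degrees(np.arctan2(R[1,1],R[0,1])); v=R.T@(np.array([x,y,z])-p)
    t=0 if ydeg is None else -((ydeg-yaw+90)%180-90)
    print('t',round(o['t'],1),'p',p.round(1),'yaw',yaw.round(1),'w',round(o['width'],1),'gf',round(o['grasp_force'],1),'F',np.round(o['ft_force'],1),'q',np.round(o['qpos'],2))
    print('  tool shift mm',v.round(1),'rows',np.ceil(np.linalg.norm(v)/50),'turn rad',round(np.radians(t),3))
E
python3 -c "
from h import *
plan(451,-65,150,75.7)"
```

```text
t 0.2 p [170.7 601.  219.9] yaw 74.1 w 87.9 gf 0.0 F [-0.1  0.4  0.3] q [ 1.28  0.42  1.63 -0.    1.09 -0.02]
  tool shift mm [-451.6 -564.    70.3] rows 15.0 turn rad -0.027
```

Emit:
arm_command --series '[{"linear": [-0.03,-0.0376,0],"turn": -0.027},{"linear": [-0.03,-0.0376,0],"turn": 0},{"linear": [-0.03,-0.0376,0],"turn": 0},{"linear": [-0.03,-0.0376,0],"turn": 0},{"linear": [-0.03,-0.0376,0],"turn": 0},{"linear": [-0.03,-0.0376,0],"turn": 0},{"linear": [-0.03,-0.0376,0],"turn": 0},{"linear": [-0.03,-0.0376,0],"turn": 0},{"linear": [-0.03,-0.0376,0],"turn": 0},{"linear": [-0.03,-0.0376,0],"turn": 0}]' --jaw 0.4

```text
t: 1.25
ee_pos: [367.8, 160.5, 220.6]
orientation: [0.391, 3.116, 0.001]
ft_force: [0.9, -0.3, -0.1]
width: 61.4
grasp_force: 0.0
```

Emit:
arm_command --series '[{"linear": [-0.03,-0.0376,0.014],"turn": 0},{"linear": [-0.03,-0.0376,0.014],"turn": 0},{"linear": [-0.03,-0.0376,0.014],"turn": 0},{"linear": [0,0,0],"turn": 0},{"linear": [0,0,0],"turn": 0}]'

```text
t: 1.75
ee_pos: [426.3, 30.0, 178.0]
orientation: [-0.397, -3.115, -0.0]
ft_force: [-0.0, 0.6, -0.4]
width: 61.2
grasp_force: 0.0
```

Run:
```python
from h import *
plan(451,-65,150,75.7)
d=cam('wrist'); cv2.imwrite('pics/w1.png',d['frame']); print(-d['R'].T@d['t'],d['R'].round(2).tolist())
hsv=cv2.cvtColor(d['frame'],cv2.COLOR_BGR2HSV); m=cv2.inRange(hsv,(100,110,30),(130,255,255))
for c in cv2.findContours(m,0,2)[0]:
    if cv2.contourArea(c)>100: print(c[:,0].min(0),c[:,0].max(0))
```

```text
t 1.8 p [426.3  30.  178. ] yaw 75.5 w 61.2 gf 0.0 F [-0.   0.6 -0.4] q [ 0.04  0.2   2.08  0.    0.86 -1.28]
  tool shift mm [-47.7 -85.8  28. ] rows 3.0 turn rad -0.004
[355.04023843  48.87941773 342.84983929] [[0.25, 0.97, -0.0], [0.93, -0.24, 0.27], [0.26, -0.07, -0.96]]
[273 352] [298 374]
[215 203] [252 265]
```

View pics/w1.png

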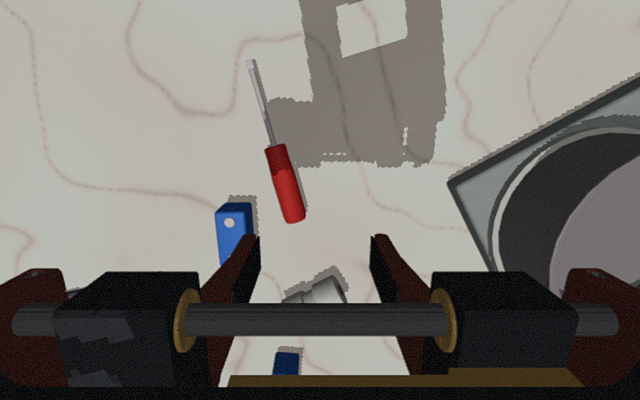

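The wrist view shows the near cap at (232,233) and the driver beside it with room for the finger. I'm going over the cap.

Emit:
arm_command --series '[{"linear": [-0.016,-0.0286,0.016],"turn": 0},{"linear": [-0.016,-0.0286,0.016],"turn": 0},{"linear": [-0.016,-0.0286,0.016],"turn": 0},{"linear": [0,0,0],"turn": 0},{"linear": [0,0,0],"turn": 0}]'

```text
t: 2.3
ee_pos: [451.6, -62.9, 130.5]
orientation: [-0.39, -3.117, -0.0]
ft_force: [-0.2, -0.4, -0.6]
width: 61.6
grasp_force: 0.0
```

```bash
cat >> h.py <<'E'
def blue(n,z=40,amin=60):
    d=cam(n); hsv=cv2.cvtColor(d['frame'],cv2.COLOR_BGR2HSV); m=cv2.inRange(hsv,(100,110,40),(130,255,255))
    for c in cv2.findContours(m,0,2)[0]:
        if cv2.contourArea(c)<amin: continue
        P=ray(d,c[:,0],z)[:,:2].astype(np.float32); (x,y),s,a=cv2.minAreaRect(P); print(n,'blue',c[:,0].mean(0).round(),'xy',round(x),round(y),np.round(s),round(a,1))
    return d
E
python3 - <<'E'
from h import *
plan(451,-65,24,75.7); d=blue('wrist'); cv2.imwrite('pics/w2.png',d['frame']); blue('top')
E
```

```text
t 2.3 p [451.6 -62.9 130.5] yaw 75.7 w 61.6 gf 0.0 F [-0.2 -0.4 -0.6] q [-0.16  0.32  2.06  0.    0.76 -1.49]
  tool shift mm [  0.   -2.2 106.5] rows 3.0 turn rad 0.001
wrist blue [356. 359.] xy 617 -61 [34. 32.] 75.7
wrist blue [305. 207.] xy 450 -66 [30. 66.] 76.4
top blue [347. 149.] xy 658 -70 [29. 64.] 68.9
```

View pics/w2.png

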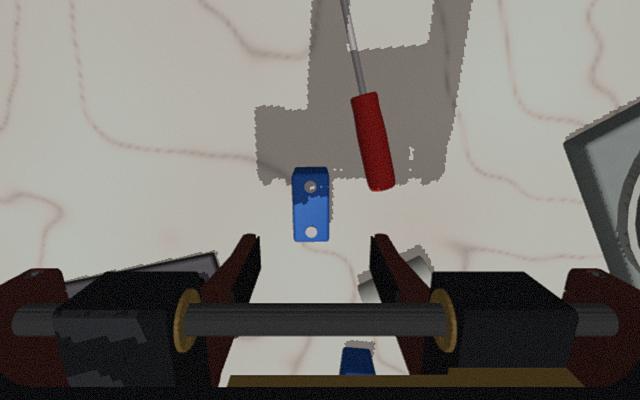

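The cap at (311,205) sits centred between the fingers, so I'll descend and grip.

Emit:
arm_command --series '[{"linear": [0,-0.002,0.035],"turn": 0},{"linear": [0,0,0.035],"turn": 0},{"linear": [0,0,0.025],"turn": 0},{"linear": [0,0,0.011],"turn": 0},{"linear": [0,0,0],"turn": 0}]'

```text
t: 2.9
ee_pos: [450.7, -65.0, 23.9]
orientation: [-0.389, -3.115, -0.0]
ft_force: [-0.5, 0.4, 0.6]
width: 61.5
grasp_force: 0.0
```

Emit:
arm_command --series '[{"linear": [0,0,0],"turn": 0},{"linear": [0,0,0],"turn": 0},{"linear": [0,0,0],"turn": 0},{"linear": [0,0,0],"turn": 0},{"linear": [0,0,0],"turn": 0}]' --jaw -1

```text
t: 3.4
ee_pos: [451.8, -66.2, 25.1]
orientation: [0.392, 3.116, -0.0]
ft_force: [-1.0, 0.5, 7.0]
width: 31.6
grasp_force: 30.0
```

Emit:
arm_command --series '[{"linear": [0,0,-0.02],"turn": 0},{"linear": [0,0,-0.04],"turn": 0},{"linear": [0,0,-0.045],"turn": 0},{"linear": [0,0,-0.045],"turn": 0},{"linear": [0,0,-0.02],"turn": 0},{"linear": [0,0,0],"turn": 0}]'

```text
t: 4.0
ee_pos: [453.2, -66.5, 197.4]
orientation: [0.391, 3.11, -0.001]
ft_force: [0.1, -0.6, -1.7]
width: 31.3
grasp_force: 30.0
```

Run:
```python
from h import *
plan(529-.967*38,290+.25*38,190,75.7); plan(529+.967*38,290-.25*38,190,75.7)
```

```text
t 4.0 p [453.2 -66.5 197.4] yaw 75.7 w 31.3 gf 30.0 F [ 0.1 -0.6 -1.7] q [-0.17  0.21  2.01 -0.    0.92 -1.49]
  tool shift mm [ 52.8 364.2   7.3] rows 8.0 turn rad -0.0
t 4.0 p [453.2 -66.5 197.4] yaw 75.7 w 31.3 gf 30.0 F [ 0.1 -0.6 -1.7] q [-0.17  0.21  2.01 -0.    0.92 -1.49]
  tool shift mm [-23.1 364.    7.8] rows 8.0 turn rad -0.0
```

Emit:
arm_command --series '[{"linear": [0.004,0.03,0],"turn": 0},{"linear": [0.006,0.045,0],"turn": 0},{"linear": [0.007,0.045,0],"turn": 0},{"linear": [0.007,0.045,0],"turn": 0},{"linear": [0.007,0.045,0],"turn": 0},{"linear": [0.007,0.045,0],"turn": 0},{"linear": [0.007,0.045,0],"turn": 0},{"linear": [0.006,0.04,0],"turn": 0},{"linear": [0.002,0.024,0],"turn": 0},{"linear": [0,0,0],"turn": 0}]'

```text
t: 5.0
ee_pos: [489.4, 302.1, 192.3]
orientation: [-0.386, -3.116, 0.001]
ft_force: [0.7, -0.1, -0.1]
width: 31.8
grasp_force: 30.0
```

Run:
```python
from h import *
plan(529-.967*38,290+.25*38,72,75.7); d=cam('wrist'); cv2.imwrite('pics/w3.png',d['frame'])
```

```text
t 5.0 p [489.4 302.1 192.3] yaw 75.9 w 31.8 gf 30.0 F [ 0.7 -0.1 -0.1] q [ 0.53  0.39  1.76  0.    0.99 -0.79]
  tool shift mm [ -3.6  -1.8 120.3] rows 3.0 turn rad 0.003
```

View pics/w3.png

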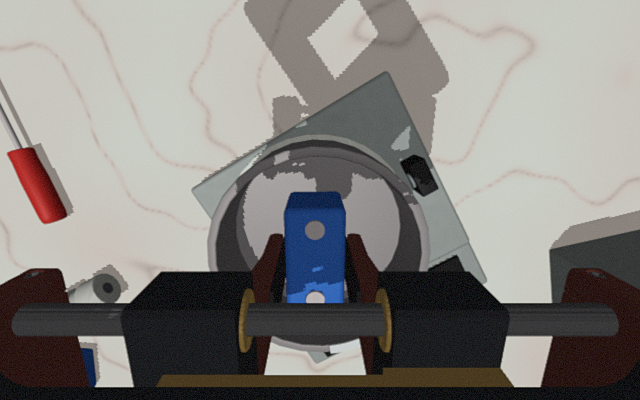

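The cap at (315,245) is held over the tub, inside its walls. I'll lower and release it.

Emit:
arm_command --series '[{"linear": [-0.003,-0.002,0.03],"turn": 0},{"linear": [0,0,0.04],"turn": 0},{"linear": [0,0,0.03],"turn": 0},{"linear": [0,0,0.018],"turn": 0},{"linear": [0,0,0],"turn": 0},{"linear": [0,0,0],"turn": 0}]'

```text
t: 5.65
ee_pos: [492.0, 295.8, 76.0]
orientation: [-0.393, -3.116, 0.002]
ft_force: [0.1, -0.4, -0.3]
width: 31.6
grasp_force: 30.0
```

Emit:
arm_command --series '[{"linear": [0,0,0],"turn": 0},{"linear": [0,0,0],"turn": 0},{"linear": [0,0,0],"turn": 0},{"linear": [0,0,0],"turn": 0}]' --jaw 0.3

```text
t: 6.05
ee_pos: [492.7, 297.3, 77.1]
orientation: [0.391, 3.116, 0.001]
ft_force: [-0.5, 0.1, -0.4]
width: 56.6
grasp_force: 0.0
```

Emit:
arm_command --series '[{"linear": [0,0,-0.03],"turn": 0},{"linear": [0,0,-0.045],"turn": 0},{"linear": [0,0,-0.045],"turn": 0},{"linear": [0,0,0],"turn": 0}]'

```text
t: 6.45
ee_pos: [495.7, 299.1, 202.9]
orientation: [0.39, 3.108, 0.011]
ft_force: [0.2, 0.7, 0.5]
width: 57.1
grasp_force: 0.0
```

Run:
```python
from h import *
d=blue('top'); plan(658,-70,190,70)
```

```text
top blue [347. 150.] xy 657 -70 [29. 65.] 70.4
t 6.5 p [494.2 298.3 199.9] yaw 75.7 w 56.9 gf 0.0 F [ 0.   0.7 -1.1] q [ 0.52  0.38  1.76 -0.    1.   -0.8 ]
  tool shift mm [-249.6 -316.4    9.6] rows 9.0 turn rad 0.099
```

Emit:
arm_command --series '[{"linear": [-0.026,-0.034,0],"turn": 0},{"linear": [-0.028,-0.0353,0],"turn": 0},{"linear": [-0.028,-0.0353,0],"turn": 0},{"linear": [-0.028,-0.0353,0],"turn": 0},{"linear": [-0.028,-0.0353,0],"turn": 0},{"linear": [-0.028,-0.0353,0],"turn": 0},{"linear": [-0.028,-0.0353,0],"turn": 0},{"linear": [-0.028,-0.0353,0],"turn": 0},{"linear": [-0.027,-0.0353,0],"turn": 0},{"linear": [0,0,0],"turn": 0.099}]' --jaw 0.4

```text
t: 7.5
ee_pos: [656.3, -75.9, 194.5]
orientation: [-0.553, -3.092, 0.002]
ft_force: [-0.0, 0.3, 0.5]
width: 61.4
grasp_force: 0.0
```

Run:
```python
from h import *
d=blue('wrist'); blue('top');plan(658,-70,24,70); cv2.imwrite('pics/t4.png',cv2.resize(cam('top')['frame'][120:260,150:400],None,fx=3,fy=3))
```

```text
wrist blue [325. 181.] xy 660 -70 [30. 65.] 69.3
top blue [214. 208.] xy 500 305 [38. 65.] 75.4
t 7.6 p [654.6 -72.3 194.3] yaw 69.8 w 61.6 gf 0.0 F [-0.6 -0.1 -0.5] q [-0.13  0.5   1.57  0.    1.08 -1.35]
  tool shift mm [ -2.9   3.4 170.3] rows 4.0 turn rad -0.003
```

View pics/t4.png

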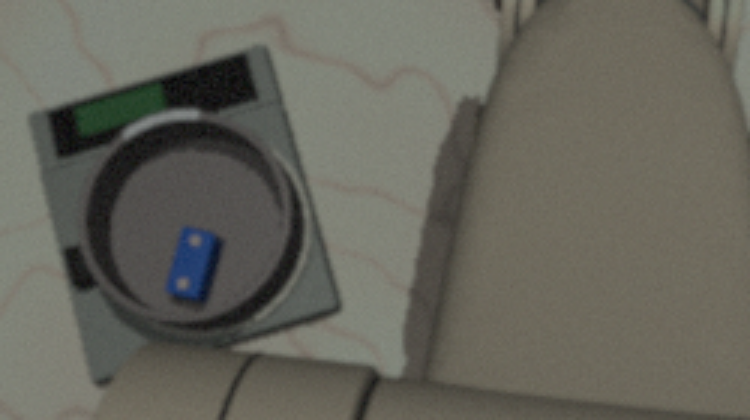

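The first cap lies flat in the tub, at about (192,263) in the crop. Now for the second, at (659,-70).

Emit:
arm_command --series '[{"linear": [-0.003,0.003,0.04],"turn": 0},{"linear": [0,0,0.045],"turn": 0},{"linear": [0,0,0.045],"turn": 0},{"linear": [0,0,0.028],"turn": 0},{"linear": [0,0,0.012],"turn": 0},{"linear": [0,0,0],"turn": 0}]'

```text
t: 8.25
ee_pos: [657.6, -68.2, 24.5]
orientation: [-0.541, -3.091, 0.0]
ft_force: [-0.5, -0.0, 0.2]
width: 61.5
grasp_force: 0.0
```

Emit:
arm_command --series '[{"linear": [0,0,0],"turn": 0},{"linear": [0,0,0],"turn": 0},{"linear": [0,0,0],"turn": 0},{"linear": [0,0,0],"turn": 0},{"linear": [0,0,0],"turn": 0}]' --jaw -1

```text
t: 8.75
ee_pos: [660.0, -69.4, 27.6]
orientation: [0.545, 3.092, 0.0]
ft_force: [-1.4, -0.0, 6.5]
width: 32.1
grasp_force: 30.0
```

Emit:
arm_command --series '[{"linear": [0,0,-0.02],"turn": 0},{"linear": [0,0,-0.04],"turn": 0},{"linear": [0,0,-0.045],"turn": 0},{"linear": [0,0,-0.045],"turn": 0},{"linear": [0,0,-0.02],"turn": 0},{"linear": [0,0,0],"turn": -0.1},{"linear": [0,0,0],"turn": 0}]'

```text
t: 9.45
ee_pos: [659.4, -69.3, 197.4]
orientation: [0.388, 3.116, -0.0]
ft_force: [-0.4, -0.0, -2.1]
width: 31.5
grasp_force: 30.0
```

Run:
```python
from h import *
plan(529+.967*40,290-.25*40,190,75.7)
```

```text
t 9.4 p [659.4 -69.3 197.4] yaw 75.8 w 31.5 gf 30.0 F [-0.4 -0.  -2.1] q [-0.12  0.5   1.56 -0.    1.08 -1.45]
  tool shift mm [174.6 316.2   7.2] rows 8.0 turn rad 0.002
```

Emit:
arm_command --series '[{"linear": [0.017,0.031,0],"turn": 0},{"linear": [0.021,0.038,0],"turn": 0},{"linear": [0.021,0.038,0],"turn": 0},{"linear": [0.021,0.038,0],"turn": 0},{"linear": [0.021,0.038,0],"turn": 0},{"linear": [0.021,0.038,0],"turn": 0},{"linear": [0.021,0.038,0],"turn": 0},{"linear": [0.021,0.038,0],"turn": 0},{"linear": [0.01,0.019,0],"turn": 0},{"linear": [0,0,0],"turn": 0}]'

```text
t: 10.45
ee_pos: [566.9, 282.4, 195.3]
orientation: [-0.388, -3.116, 0.001]
ft_force: [0.3, 0.1, -0.5]
width: 31.7
grasp_force: 30.0
```

Run:
```python
from h import *
plan(529+.967*40,290-.25*40,76,75.7); d=blue('wrist',70);cv2.imwrite('pics/w5.png',d['frame'])
```

```text
t 10.4 p [566.9 282.4 195.3] yaw 75.8 w 31.7 gf 30.0 F [ 0.3  0.1 -0.5] q [ 0.44  0.46  1.63  0.    1.05 -0.88]
  tool shift mm [ -1.5  -2.1 119.3] rows 3.0 turn rad 0.002
wrist blue [313. 255.] xy 623 269 [ 61. 120.] 75.8
wrist blue [311. 106.] xy 495 296 [33. 65.] 75.4
```

View pics/w5.png

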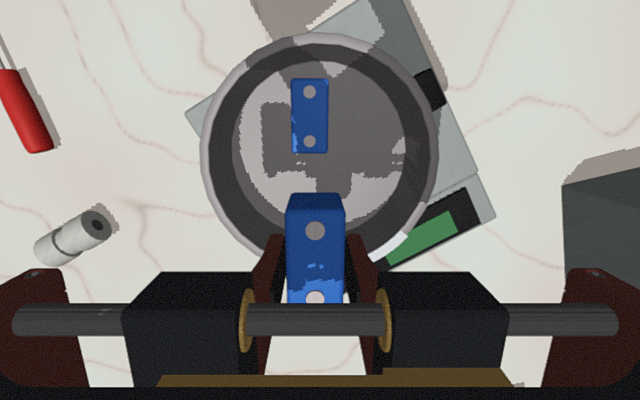

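Cap one at (311,115) leaves room for the held cap at the front side. I'll lower and release it.

Emit:
arm_command --series '[{"linear": [-0.002,-0.002,0.03],"turn": 0},{"linear": [0,0,0.04],"turn": 0},{"linear": [0,0,0.03],"turn": 0},{"linear": [0,0,0.017],"turn": 0},{"linear": [0,0,0.003],"turn": 0},{"linear": [0,0,0],"turn": 0}]'

```text
t: 11.1
ee_pos: [570.3, 276.9, 76.5]
orientation: [-0.392, -3.117, 0.0]
ft_force: [-0.6, -0.2, -1.5]
width: 31.7
grasp_force: 30.0
```

Emit:
arm_command --series '[{"linear": [0,0,0],"turn": 0},{"linear": [0,0,0],"turn": 0},{"linear": [0,0,0],"turn": 0},{"linear": [0,0,0],"turn": 0}]' --jaw 0.3

```text
t: 11.5
ee_pos: [570.3, 277.7, 77.3]
orientation: [0.389, 3.116, 0.001]
ft_force: [0.1, -0.8, -0.5]
width: 56.5
grasp_force: 0.0
```

Emit:
arm_command --series '[{"linear": [0,0,-0.03],"turn": 0},{"linear": [0,0,-0.045],"turn": 0},{"linear": [0,0,-0.045],"turn": 0},{"linear": [0.02,0,-0.01],"turn": 0},{"linear": [0.02,0,0],"turn": 0},{"linear": [0,0,0],"turn": 0},{"linear": [0,0,0],"turn": 0}]' --jaw -1

```text
t: 12.2
ee_pos: [531.2, 287.4, 206.7]
orientation: [0.389, 3.117, 0.0]
ft_force: [-0.5, 0.4, 0.1]
width: 4.6
grasp_force: 0.0
```

Run:
```python
from h import *
plan(529,290,200,75.7); d=blue('wrist',86);cv2.imwrite('pics/w6.png',d['frame'])
```

```text
t 12.2 p [531.2 287.4 206.7] yaw 75.8 w 4.6 gf 0.0 F [-0.5  0.4  0.1] q [ 0.48  0.41  1.69 -0.    1.04 -0.85]
  tool shift mm [2.8 1.9 6.7] rows 1.0 turn rad 0.002
wrist blue [316. 233.] xy 563 280 [31. 57.] 75.0
wrist blue [318. 163.] xy 495 297 [31. 61.] 75.8
```

View pics/w6.png

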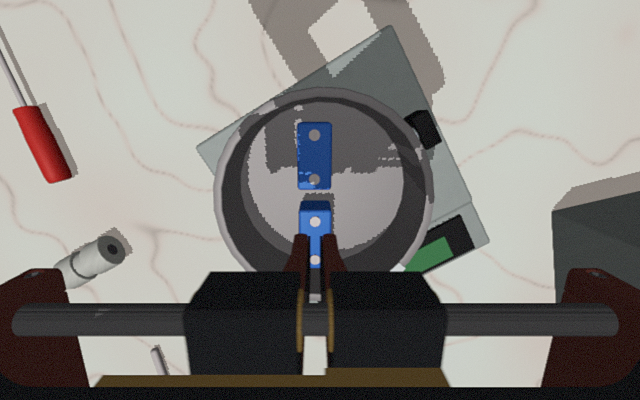

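Both caps lie in the tub, at (315,155) and (316,235), and the gripper is shut. Next I'll refine the tub axis and scale heading from the corners in this view, and plan the rim contact.

Run:
```python
from h import *
d=cam('wrist')
px=[(389,26),(198,147),(488,242)]; M=np.array([[-105,140],[-105,-100],[167,140.]])
W=np.array([ray(d,p,z)[0,:2] for p,z in zip(px,(30,30,27))])
A,B=M-M.mean(0),W-W.mean(0); U,_,V=np.linalg.svd(A.T@B); R=(U@V).T
o=W.mean(0)-R@M.mean(0); print(o,np.arctan2(R[1,0],R[0,0]),(W-(M@R.T+o)).round(1).tolist())
# outer rim points picked from view: top, left, right edges
P=ray(d,[(322,88),(215,200),(432,190),(250,120),(400,118)],115)[:,:2]
A=np.c_[2*P,np.ones(5)]; s=np.linalg.lstsq(A,(P**2).sum(1),rcond=None)[0]; print('rim',s[:2],np.sqrt(s[2]+s[:2]@s[:2]))
plan(560,204.5,150)
```

```text
[532.99883282 293.65675175] 0.27757282433407954 [[2.7, -2.5], [1.6, 6.9], [-4.3, -4.3]]
rim [532.23232819 295.68205301] 92.08334786773041
t 12.3 p [531.7 287.2 206.2] yaw 75.7 w 0.6 gf 0.0 F [ 0.1  0.4 -0.4] q [ 0.48  0.41  1.69 -0.    1.04 -0.85]
  tool shift mm [-47.8 -73.2  56.2] rows 3.0 turn rad 0.0
```

Emit:
arm_command --series '[{"linear": [-0.0164,-0.0232,0],"turn": 0},{"linear": [-0.0164,-0.0232,0.01],"turn": 0},{"linear": [-0.0164,-0.0232,0.03],"turn": 0},{"linear": [0,0,0.02],"turn": 0},{"linear": [0,0,0.003],"turn": 0},{"linear": [0,0,0],"turn": 0}]'

```text
t: 12.9
ee_pos: [561.7, 207.5, 142.7]
orientation: [-0.39, -3.116, 0.001]
ft_force: [-0.6, 0.4, 0.2]
width: 0.5
grasp_force: 0.0
```

Run:
```python
from h import *
plan(562,207.5,134)
```

```text
t 12.9 p [561.7 207.5 142.7] yaw 75.7 w 0.5 gf 0.0 F [-0.6  0.4  0.2] q [ 0.33  0.48  1.74  0.    0.92 -0.99]
  tool shift mm [-0.3  0.1  8.7] rows 1.0 turn rad 0.0
```

Emit:
arm_command --series '[{"linear": [0,0,0.004],"turn": 0},{"linear": [0,0,0.003],"turn": 0},{"linear": [0,0,0.001],"turn": 0},{"linear": [0,0,0],"turn": 0}]'

```text
t: 13.3
ee_pos: [561.7, 208.0, 135.7]
orientation: [0.389, 3.117, 0.0]
ft_force: [0.3, 0.1, 0.5]
width: 0.3
grasp_force: 0.0
```

Emit:
arm_command --series '[{"linear": [0,0,0.001],"turn": 0},{"linear": [0,0,0],"turn": 0},{"linear": [0,0,0],"turn": 0}]'

```text
t: 13.6
ee_pos: [561.7, 207.7, 134.5]
orientation: [0.39, 3.117, 0.0]
ft_force: [-0.6, 0.6, -0.7]
width: 0.4
grasp_force: 0.0
```

Emit:
arm_command --series '[{"linear": [0,0,0.001],"turn": 0},{"linear": [0,0,0],"turn": 0}]'

```text
t: 13.8
ee_pos: [561.6, 207.7, 133.2]
orientation: [-0.39, -3.117, 0.0]
ft_force: [-0.3, 0.9, -0.4]
width: 0.2
grasp_force: 0.0
```

Emit:
arm_command --series '[{"linear": [0,0,0.0005],"turn": 0},{"linear": [0,0,0],"turn": 0}]'

```text
t: 14.0
ee_pos: [561.6, 207.7, 132.8]
orientation: [-0.39, -3.117, 0.0]
ft_force: [-0.7, 0.3, -0.4]
width: 0.7
grasp_force: 0.0
```

```bash
cat >> h.py <<'E'
def arc(phi0,dphi,n,c=(531,293),r=91,yaw=75.7):
    a=np.radians(phi0)+np.linspace(0,dphi,n+1); P=np.c_[np.cos(a),np.sin(a)]*r; D=np.diff(P,axis=0)
    Y=np.radians(yaw); X=Y+np.pi/2
    T=np.c_[D@[np.cos(X),np.sin(X)],D@[np.cos(Y),np.sin(Y)]]
    print('arc mm',T.round(1).tolist(),'end',(P[-1]+c).round(1))
E
python3 - <<'E'
from h import *
plan(562,207.5,134); arc(-70,1.62,20)
E
```

```text
t 14.0 p [561.6 207.7 132.8] yaw 75.7 w 0.7 gf 0.0 F [-0.7  0.3 -0.4] q [ 0.33  0.5   1.75  0.    0.9  -0.99]
  tool shift mm [-0.4 -0.1 -1.2] rows 1.0 turn rad 0.0
arc mm [[-5.9, 4.4], [-5.5, 4.9], [-5.1, 5.3], [-4.7, 5.7], [-4.2, 6.0], [-3.7, 6.4], [-3.2, 6.6], [-2.6, 6.9], [-2.1, 7.1], [-1.5, 7.2], [-0.9, 7.3], [-0.3, 7.4], [0.3, 7.4], [0.9, 7.3], [1.5, 7.2], [2.1, 7.1], [2.6, 6.9], [3.2, 6.7], [3.7, 6.4], [4.2, 6.1]] end [614.9 328.3]
```

Emit:
arm_command --series '[{"linear": [0,0,0.001],"turn": 0},{"linear": [0,0,0],"turn": 0}]'

```text
t: 14.2
ee_pos: [561.6, 207.7, 131.7]
orientation: [-0.39, -3.117, 0.0]
ft_force: [0.9, 0.1, -0.9]
width: 0.4
grasp_force: 0.0
```

Emit:
arm_command --series '[{"linear": [0,0,0.001],"turn": 0},{"linear": [0,0,0],"turn": 0}]'

```text
t: 14.4
ee_pos: [561.6, 207.7, 130.7]
orientation: [-0.39, -3.117, 0.0]
ft_force: [-0.2, -0.1, -0.3]
width: 0.3
grasp_force: 0.0
```

Emit:
arm_command --series '[{"linear": [0,0,0.001],"turn": 0},{"linear": [0,0,0],"turn": 0}]'

```text
t: 14.6
ee_pos: [561.6, 207.7, 129.7]
orientation: [-0.39, -3.117, 0.0]
ft_force: [-0.1, -0.3, 0.6]
width: 0.3
grasp_force: 0.0
```

Run:
```python
from h import *
plan(562,207.5,134); d=cam('side'); p=proj(d,[[562,207,110]])[0]; print(p)
x,y=p.astype(int); cv2.imwrite('pics/s7.png',cv2.resize(d['frame'][y-60:y+40,x-80:x+80],None,fx=5,fy=5,interpolation=2))
```

```text
t 14.6 p [561.6 207.7 129.7] yaw 75.7 w 0.3 gf 0.0 F [-0.1 -0.3  0.6] q [ 0.33  0.5   1.75 -0.    0.89 -0.99]
  tool shift mm [-0.5 -0.1 -4.3] rows 1.0 turn rad 0.0
[324.0403746  163.76616455]
```

View pics/s7.png

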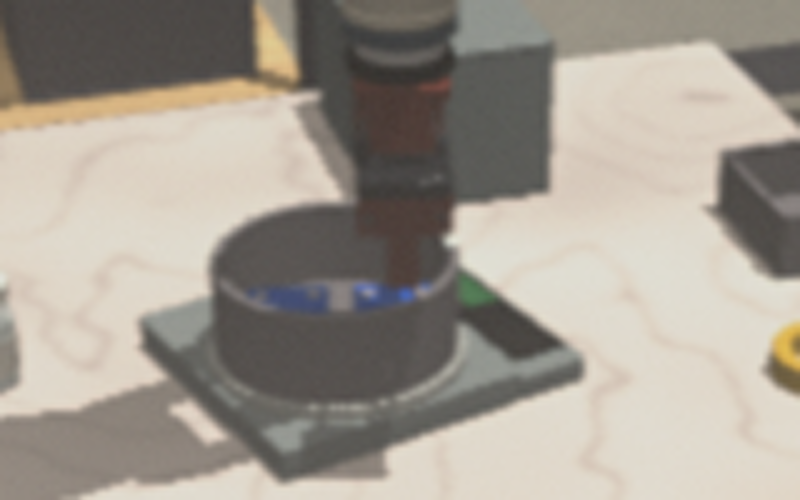

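The side crop shows the fingertip at about (402,285), looking slightly inside the near rim and not touching it. I'll check from the wrist and measure the rim properly.

Run:
```python
from h import *
d=cam('wrist'); f=d['frame']
for z in(115,):
  a=np.linspace(0,2*np.pi,73)
  for r,c in((87,(0,255,0)),(95,(0,0,255))):
    p=proj(d,np.c_[531+r*np.cos(a),293+r*np.sin(a),0*a+z]).astype(int)
    for q in p: cv2.circle(f,tuple(int(v) for v in q),1,c,-1)
t=proj(d,[[561.6,207.7,110.7]])[0]; print(t); cv2.circle(f,(int(t[0]),int(t[1])),3,(255,0,255),1)
cv2.imwrite('pics/w8.png',f)
```

```text
[314.06773383 237.08795905]
```

View pics/w8.png

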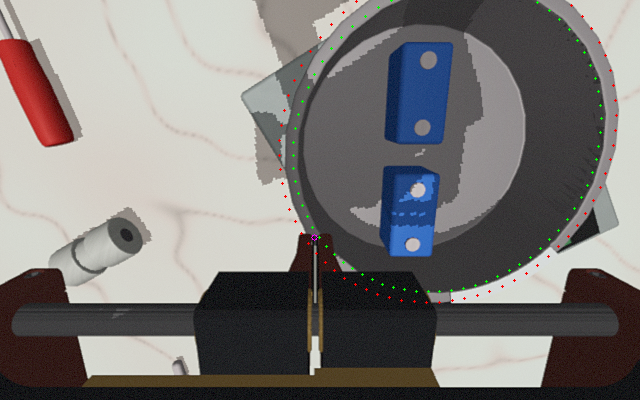

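The wrist overlay shows the predicted rim circle on the real rim to within about 3 mm, with the fingertip at (314,237) over the rim. It's simply not down far enough yet, so I'll keep descending gently.

Emit:
arm_command --series '[{"linear": [0,0,0.001],"turn": 0},{"linear": [0,0,0.001],"turn": 0}]'

```text
t: 14.9
ee_pos: [561.7, 207.7, 127.8]
orientation: [0.39, 3.117, 0.0]
ft_force: [0.4, -0.1, -0.0]
width: 0.5
grasp_force: 0.0
```

Emit:
arm_command --series '[{"linear": [0,0,0.001],"turn": 0},{"linear": [0,0,0.001],"turn": 0}]'

```text
t: 15.1
ee_pos: [561.6, 207.7, 125.7]
orientation: [-0.39, -3.117, 0.0]
ft_force: [-0.2, -0.4, 0.5]
width: 0.3
grasp_force: 0.0
```

Emit:
arm_command --series '[{"linear": [0,0,0.001],"turn": 0},{"linear": [0,0,0.001],"turn": 0}]'

```text
t: 15.3
ee_pos: [561.6, 207.7, 123.7]
orientation: [-0.39, -3.117, 0.0]
ft_force: [-0.5, 0.2, 0.5]
width: 0.6
grasp_force: 0.0
```

Emit:
arm_command --series '[{"linear": [-0.0006,-0.0008,0],"turn": 0},{"linear": [-0.0006,-0.0008,0],"turn": 0}]'

```text
t: 15.5
ee_pos: [562.5, 205.8, 123.8]
orientation: [-0.39, -3.117, 0.0]
ft_force: [-0.1, 0.0, 0.5]
width: 0.3
grasp_force: 0.0
```

Emit:
arm_command --series '[{"linear": [-0.0006,-0.0008,0],"turn": 0},{"linear": [-0.0006,-0.0008,0],"turn": 0}]'

```text
t: 15.7
ee_pos: [563.3, 203.9, 123.9]
orientation: [0.39, 3.117, 0.0]
ft_force: [0.4, -0.0, -0.0]
width: 0.3
grasp_force: 0.0
```

Emit:
arm_command --series '[{"linear": [-0.0006,-0.0008,0],"turn": 0},{"linear": [-0.0006,-0.0008,0],"turn": 0}]'

```text
t: 15.9
ee_pos: [564.0, 202.0, 123.9]
orientation: [0.39, 3.117, 0.0]
ft_force: [0.1, 0.7, -0.3]
width: 0.3
grasp_force: 0.0
```

Run:
```python
from h import *
plan(562,207.5,134); d=cam('wrist'); e=cam('side')
a=cv2.resize(d['frame'][170:310,230:430],(570,400),interpolation=2)
b=cv2.resize(e['frame'][115:215,295:350],(220,400),interpolation=2)
cv2.imwrite('pics/m9.png',np.hstack([a,b]))
```

```text
t 15.9 p [564.  202.  123.9] yaw 75.7 w 0.3 gf 0.0 F [ 0.1  0.7 -0.3] q [ 0.32  0.51  1.75  0.    0.88 -1.  ]
  tool shift mm [  3.3   4.8 -10.1] rows 1.0 turn rad 0.0
```

View pics/m9.png

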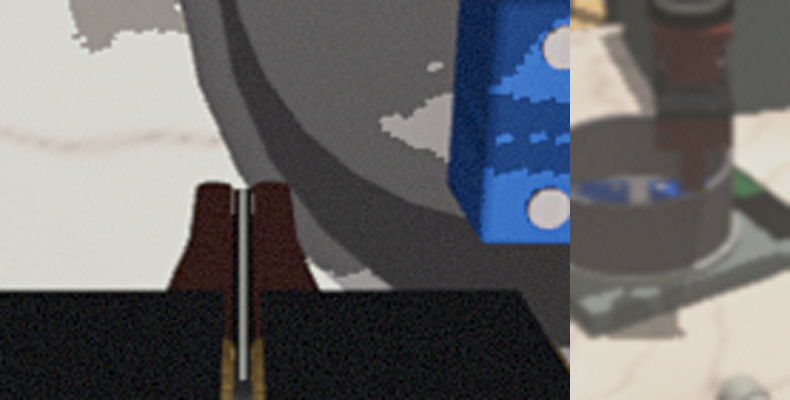

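The fingertip still appears above the rim in both views, at (240,185) in the wrist crop and (690,190) in the side crop. I'll compute the real tip height from these pixels.

Run:
```python
from h import *
d=cam('wrist'); e=cam('side'); p=np.array([564,202.,123.9]); X=np.array([-.969,.247,0])
for t in(0,5,10,15,19,25):
    q=p-[0,0,t]; print(t,'wrist +10',proj(d,q+10*X)[0].round(),'wrist c',proj(d,q)[0].round(),'side',proj(e,q)[0].round(1))
a=np.linspace(0,2*np.pi,361); c=proj(e,np.c_[531+91*np.cos(a),293+91*np.sin(a),0*a+115]); i=np.where((abs(c[:,0]-325)<2))[0]; print('rim at col 325',c[i].round(1).tolist(),a[i])
f=e['frame']; print(f[150:185,325].tolist()); print(f[150:185,318].mean(1).round().tolist())
```

```text
0 wrist +10 [314. 233.] wrist c [314. 250.] side [324.9 161. ]
5 wrist +10 [314. 230.] wrist c [314. 246.] side [324.9 162.2]
10 wrist +10 [314. 227.] wrist c [314. 243.] side [324.9 163.4]
15 wrist +10 [314. 224.] wrist c [314. 240.] side [324.9 164.6]
19 wrist +10 [314. 222.] wrist c [314. 237.] side [325.  165.6]
25 wrist +10 [314. 219.] wrist c [314. 234.] side [325. 167.]
rim at col 325 [[326.9, 145.1], [326.6, 145.0], [326.3, 144.8], [326.0, 144.7], [325.7, 144.6], [325.4, 144.5], [325.1, 144.4], [324.8, 144.3], [324.5, 144.2], [324.1, 144.0], [323.8, 143.9], [323.5, 143.8], [323.1, 143.7], [323.3, 162.8], [323.7, 162.6], [324.0, 162.5], [324.4, 162.4], [324.7, 162.2], [325.1, 162.1], [325.4, 162.0], [325.7, 161.8], [326.1, 161.7], [326.4, 161.5], [326.7, 161.4], [327.0, 161.2]] [0.50614548 0.52359878 0.54105207 0.55850536 0.57595865 0.59341195
 0.61086524 0.62831853 0.64577182 0.66322512 0.68067841 0.6981317
 0.71558499 5.02654825 5.04400154 5.06145483 5.07890812 5.09636142
 5.11381471 5.131268   5.14872129 5.16617459 5.18362788 5.20108117
 5.21853446]
[[58, 62, 78], [58, 63, 77], [58, 64, 78], [58, 62, 77], [60, 65, 78], [60, 64, 79], [59, 65, 79], [60, 66, 79], [60, 65, 78], [60, 64, 79], [60, 65, 80], [64, 66, 80], [76, 73, 81], [87, 85, 88], [81, 82, 85], [75, 78, 83], [77, 80, 85], [75, 79, 81], [78, 80, 84], [78, 81, 85], [78, 80, 84], [77, 79, 84], [77, 80, 83], [78, 81, 85], [76, 80, 84], [78, 82, 85], [79, 82, 86], [78, 82, 86], [77, 81, 85], [75, 78, 83], [86, 89, 93], [105, 111, 115], [106, 112, 115], [106, 112, 115], [109, 115, 117]]
[66.0, 69.0, 73.0, 79.0, 80.0, 81.0, 81.0, 81.0, 85.0, 95.0, 109.0, 138.0, 122.0, 94.0, 82.0, 84.0, 81.0, 81.0, 80.0, 80.0, 79.0, 81.0, 82.0, 80.0, 81.0, 82.0, 80.0, 82.0, 83.0, 82.0, 82.0, 83.0, 86.0, 99.0, 106.0]
```

Both views put the real fingertip about level with the reported TCP, not 19 mm ahead of it. So it's still above the rim. I'll go back to radius 91 and keep descending slowly.

Emit:
arm_command --series '[{"linear": [0.0033,0.0047,0],"turn": 0},{"linear": [0,0,0.001],"turn": 0},{"linear": [0,0,0.001],"turn": 0},{"linear": [0,0,0.001],"turn": 0}]'

```text
t: 16.5
ee_pos: [561.8, 207.6, 120.7]
orientation: [-0.389, -3.117, 0.0]
ft_force: [-0.2, 0.3, 0.3]
width: 0.4
grasp_force: 0.0
```

Emit:
arm_command --series '[{"linear": [0,0,0.001],"turn": 0},{"linear": [0,0,0.001],"turn": 0}]'

```text
t: 16.7
ee_pos: [561.9, 207.5, 118.7]
orientation: [-0.39, -3.117, 0.0]
ft_force: [-0.2, 0.1, 0.3]
width: 0.5
grasp_force: 0.0
```

Emit:
arm_command --series '[{"linear": [0,0,0.001],"turn": 0},{"linear": [0,0,0],"turn": 0}]'

```text
t: 16.9
ee_pos: [561.9, 207.4, 117.7]
orientation: [-0.39, -3.117, 0.0]
ft_force: [-0.1, 0.4, 0.1]
width: 0.4
grasp_force: 0.0
```

Emit:
arm_command --series '[{"linear": [0,0,0.001],"turn": 0},{"linear": [0,0,0],"turn": 0}]'

```text
t: 17.1
ee_pos: [561.9, 207.5, 116.8]
orientation: [-0.39, -3.117, 0.0]
ft_force: [-1.2, -0.0, 0.8]
width: 0.6
grasp_force: 0.0
```

Emit:
arm_command --series '[{"linear": [0,0,0.001],"turn": 0},{"linear": [0,0,0],"turn": 0}]'

```text
t: 17.3
ee_pos: [561.9, 207.5, 115.7]
orientation: [-0.39, -3.117, 0.0]
ft_force: [0.7, -0.4, -0.2]
width: 0.4
grasp_force: 0.0
```

Emit:
arm_command --series '[{"linear": [0,0,0.001],"turn": 0},{"linear": [0,0,0],"turn": 0}]'

```text
t: 17.5
ee_pos: [561.9, 207.5, 114.7]
orientation: [-0.39, -3.117, 0.0]
ft_force: [-0.3, -0.6, -0.1]
width: 0.6
grasp_force: 0.0
```

Emit:
arm_command --series '[{"linear": [0,0,0.001],"turn": 0},{"linear": [0,0,0],"turn": 0}]'

```text
t: 17.7
ee_pos: [561.9, 207.5, 113.8]
orientation: [-0.39, -3.117, 0.0]
ft_force: [-0.1, 0.8, 0.3]
width: 0.4
grasp_force: 0.0
```

Run:
```python
from h import *
plan(562,207.5,115); e=cam('side'); d=cam('wrist'); f=e['frame']
p=np.array(ctrl.get_obs()['ee_pos'])
for t in(0,10,19): print(t,proj(e,p-[0,0,t])[0].round(1),proj(d,p-[0,0,t])[0].round(1))
print(f[152:180,324].tolist())
```

```text
t 17.7 p [561.9 207.5 113.8] yaw 75.7 w 0.4 gf 0.0 F [-0.1  0.8  0.3] q [ 0.33  0.52  1.76 -0.    0.86 -0.99]
  tool shift mm [-0.1  0.  -1.2] rows 1.0 turn rad 0.0
0 [324.  162.8] [314.  249.8]
10 [324.  165.2] [314.1 242.9]
19 [324.  167.3] [314.1 237.3]
[[59, 63, 78], [61, 65, 80], [61, 64, 78], [60, 65, 78], [62, 66, 80], [60, 65, 80], [61, 66, 80], [60, 65, 80], [61, 65, 79], [59, 64, 78], [60, 65, 80], [61, 66, 81], [66, 71, 81], [74, 77, 82], [77, 79, 82], [76, 78, 83], [76, 79, 83], [77, 80, 84], [78, 81, 84], [76, 79, 83], [77, 79, 84], [79, 81, 86], [77, 79, 84], [77, 80, 83], [77, 80, 84], [76, 80, 85], [78, 81, 85], [79, 82, 86]]
```

Emit:
arm_command --series '[{"linear": [0,0,0.001],"turn": 0},{"linear": [0,0,0],"turn": 0}]'

```text
t: 18.0
ee_pos: [562.1, 207.6, 113.0]
orientation: [0.39, 3.117, 0.0]
ft_force: [0.2, -0.0, 1.3]
width: 0.5
grasp_force: 0.5
```

Emit:
arm_command --series '[{"linear": [0,0,0.001],"turn": 0},{"linear": [0,0,0],"turn": 0}]'

```text
t: 18.2
ee_pos: [562.9, 207.9, 112.9]
orientation: [0.389, 3.115, 0.002]
ft_force: [-0.7, 0.3, 7.6]
width: 0.5
grasp_force: 3.4
```

Emit:
arm_command --series '[{"linear": [0,0,0.001],"turn": 0},{"linear": [0,0,0],"turn": 0}]'

```text
t: 18.4
ee_pos: [563.7, 208.1, 112.8]
orientation: [0.389, 3.114, 0.003]
ft_force: [-1.3, -1.6, 12.1]
width: 0.6
grasp_force: 6.0
```

Emit:
arm_command --series '[{"linear": [0,0,0.001],"turn": 0},{"linear": [0,0,0],"turn": 0}]'

```text
t: 18.6
ee_pos: [564.5, 208.3, 112.7]
orientation: [0.389, 3.112, 0.004]
ft_force: [0.2, -1.6, 17.6]
width: 0.5
grasp_force: 8.7
```

Emit:
arm_command --series '[{"linear": [0,0,0.001],"turn": 0},{"linear": [0,0,0],"turn": 0}]'

```text
t: 18.8
ee_pos: [565.3, 208.6, 112.7]
orientation: [0.389, 3.11, 0.005]
ft_force: [-0.9, -1.2, 22.5]
width: 0.2
grasp_force: 11.3
```

Run:
```python
from h import *
plan(562,207.5,115); e=cam('side'); d=cam('wrist')
a=cv2.resize(d['frame'][150:290,230:430],(560,392),interpolation=2)
b=cv2.resize(e['frame'][130:186,305:345],(280,392),interpolation=2)[:,20:260]
cv2.imwrite('pics/m10.png',np.hstack([a,b]))
```

```text
t 18.8 p [565.3 208.6 112.7] yaw 75.8 w 0.2 gf 11.3 F [-0.9 -1.2 22.5] q [ 0.33  0.53  1.75 -0.    0.85 -0.99]
  tool shift mm [ 2.9 -1.9 -2.3] rows 1.0 turn rad 0.0
```

View pics/m10.png

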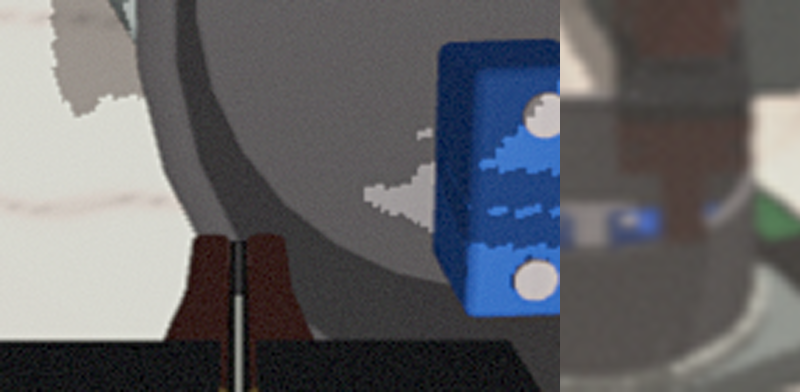

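The contact is on the rim, with the TCP at about 113 mm. I'll ease off to about 6 N and sweep.

Emit:
arm_command --series '[{"linear": [0,0,-0.0015],"turn": 0},{"linear": [0,0,-0.0015],"turn": 0},{"linear": [0,0,0],"turn": 0}]'

```text
t: 19.2
ee_pos: [562.7, 207.8, 112.9]
orientation: [0.39, 3.116, 0.001]
ft_force: [-0.3, -0.3, 9.3]
width: 0.7
grasp_force: 4.8
```

Emit:
arm_command --series '[{"linear": [-0.0059,0.0044,0],"turn": 0},{"linear": [-0.0055,0.0049,0],"turn": 0},{"linear": [-0.0051,0.0053,0],"turn": 0},{"linear": [-0.0047,0.0057,0],"turn": 0},{"linear": [0,0,0],"turn": 0}]'

```text
t: 19.7
ee_pos: [589.3, 222.6, 112.8]
orientation: [0.389, 3.115, 0.002]
ft_force: [1.5, -0.5, 9.2]
width: 0.3
grasp_force: 4.6
```

```bash
cat >> h.py <<'E'
C=np.array([530,292.]); A0=0.277
def label(n='top',z=115,save=None):
    # white label fold on the rim ring: sample the ring, report brightness peak
    d=cam(n); g=cv2.cvtColor(d['frame'],cv2.COLOR_BGR2GRAY).astype(np.float32)
    a=np.radians(np.arange(0,360,1.)); v=[]
    for r in(88.5,91,93.5):
        p=proj(d,np.c_[C[0]+r*np.cos(a),C[1]+r*np.sin(a),0*a+z]).astype(np.float32)
        v.append(cv2.remap(g,p[:,:1],p[:,1:],1)[:,0])
    v=np.median(v,0); v=cv2.blur(np.tile(v,3)[None],(5,1))[0][360:720]
    th=(v.max()+np.median(v))/2; on=v>th
    i=np.where(on)[0]; z=np.exp(1j*a[i]).mean(); rel=(np.angle(z)-A0+np.pi)%(2*np.pi)-np.pi
    print(n,'max',v.max().round(),'med',np.median(v).round(),'n deg on',len(i),'world deg',i[[0,-1]],'label rel',rel.round(3),'conc',abs(z).round(2))
    if save: cv2.imwrite(save,d['frame'])
E
python3 - <<'E'
from h import *
plan(562,207.5,115); label('top'); label('wrist'); label('side')
E
```

```text
t 19.7 p [589.3 222.6 112.8] yaw 75.8 w 0.3 gf 4.6 F [ 1.5 -0.5  9.2] q [ 0.34  0.56  1.69 -0.    0.89 -0.98]
  tool shift mm [ 22.7 -21.4  -2.2] rows 1.0 turn rad 0.0
top max 92.0 med 89.0 n deg on 66 world deg [ 89 220] label rel 2.315 conc 0.75
wrist max 205.0 med 93.0 n deg on 67 world deg [ 17 274] label rel -1.538 conc 0.42
side max 200.0 med 94.0 n deg on 113 world deg [ 49 175] label rel 1.791 conc 0.83
```

Emit:
arm_command --series '[{"linear": [-0.0042,0.006,0],"turn": 0},{"linear": [-0.0037,0.0064,0],"turn": 0},{"linear": [-0.0032,0.0066,0],"turn": 0},{"linear": [-0.0026,0.0069,0],"turn": 0},{"linear": [-0.0021,0.0071,0],"turn": 0},{"linear": [-0.0015,0.0072,0],"turn": 0},{"linear": [-0.0009,0.0073,0],"turn": 0},{"linear": [-0.0003,0.0074,0],"turn": 0},{"linear": [0.0003,0.0074,0],"turn": 0}]'

```text
t: 20.75
ee_pos: [621.5, 278.3, 112.9]
orientation: [0.39, 3.115, 0.001]
ft_force: [0.8, -0.9, 8.3]
width: 0.4
grasp_force: 4.1
```

Run:
```python
from h import *
plan(615,328,115); p=ctrl.get_obs()['ee_pos'][:2]-C; print(np.hypot(*p),np.degrees(np.arctan2(p[1],p[0]))); label('wrist'); label('top')
```

```text
t 20.8 p [621.5 278.3 112.9] yaw 75.7 w 0.4 gf 4.1 F [ 0.8 -0.9  8.3] q [ 0.4   0.63  1.56 -0.    0.95 -0.92]
  tool shift mm [18.6 46.6 -2.1] rows 2.0 turn rad 0.0
92.55573525992199 -8.537062252605779
wrist max 214.0 med 88.0 n deg on 62 world deg [237 298] label rel -1.891 conc 0.95
top max 105.0 med 88.0 n deg on 28 world deg [169 200] label rel 2.911 conc 0.99
```

Emit:
arm_command --series '[{"linear": [0.0009,0.0073,0],"turn": 0},{"linear": [0.0015,0.0072,0],"turn": 0},{"linear": [0.0021,0.0071,0],"turn": 0},{"linear": [0.0026,0.0069,0],"turn": 0},{"linear": [0.0032,0.0067,0],"turn": 0},{"linear": [0.0037,0.0064,0],"turn": 0},{"linear": [0.0042,0.0061,0],"turn": 0},{"linear": [0,0,0],"turn": 0}]'

```text
t: 21.65
ee_pos: [615.1, 329.9, 112.9]
orientation: [0.388, 3.116, 0.002]
ft_force: [0.7, 0.9, 8.1]
width: 0.2
grasp_force: 3.9
```

Emit:
arm_command --series '[{"linear": [0,0,-0.02],"turn": 0},{"linear": [0,0,-0.04],"turn": 0},{"linear": [0,-0.045,-0.02],"turn": 0},{"linear": [0,-0.045,0],"turn": 0},{"linear": [0,-0.045,0],"turn": 0},{"linear": [0,-0.045,0],"turn": 0},{"linear": [0,-0.045,0],"turn": 0},{"linear": [0,-0.045,0],"turn": 0}]'

```text
t: 22.45
ee_pos: [546.9, 65.3, 191.3]
orientation: [-0.389, -3.116, 0.0]
ft_force: [0.9, -0.1, 0.0]
width: 0.5
grasp_force: 0.0
```

Run:
```python
from h import *
plan(530,-224,150); label('top'); d=blue('top')
g=cv2.cvtColor(d['frame'],cv2.COLOR_BGR2GRAY); cv2.imwrite('pics/t11.png',cv2.resize(d['frame'][130:250,155:270],None,fx=5,fy=5,interpolation=2))
```

```text
t 22.4 p [546.9  65.3 191.3] yaw 75.8 w 0.5 gf 0.0 F [ 0.9 -0.1  0. ] q [ 0.1   0.35  1.82 -0.    0.97 -1.22]
  tool shift mm [ -54.9 -284.6   41.4] rows 6.0 turn rad 0.0
top max 120.0 med 71.0 n deg on 91 world deg [ 89 309] label rel -1.938 conc 0.12
top blue [226. 193.] xy 539 266 [68. 35.] 79.1
top blue [199. 189.] xy 554 349 [74. 36.] 77.3
```

View pics/t11.png

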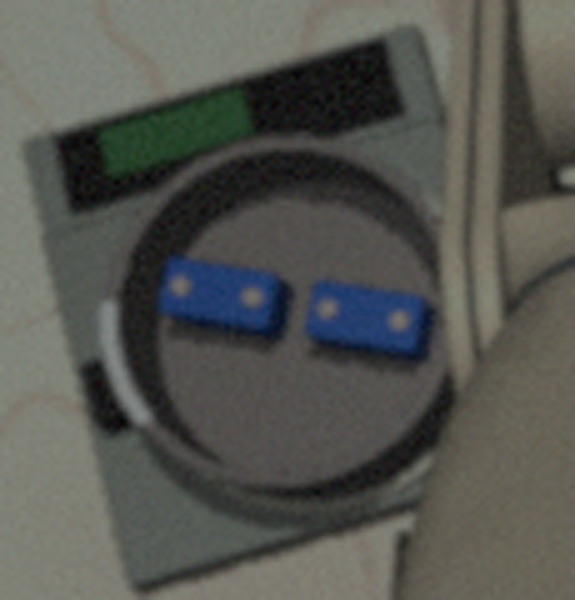

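The label is now at the reader side, from (107,303) to (145,420) in the crop, and both caps are in the tub. I'll measure its angle numerically; all views are used up.

```bash
cat >> h.py <<'E'
def lab(lo,hi):
    d=cam('top'); g=cv2.cvtColor(d['frame'],cv2.COLOR_BGR2GRAY).astype(np.float32)
    a=np.radians(np.arange(lo,hi,1.)); r=np.arange(80,104,1.); A_,R_=np.meshgrid(a,r)
    p=proj(d,np.c_[(C[0]+R_*np.cos(A_)).ravel(),(C[1]+R_*np.sin(A_)).ravel(),0*A_.ravel()+115]).astype(np.float32)
    v=cv2.remap(g,p[:,0].reshape(A_.shape),p[:,1].reshape(A_.shape),1)
    m=v.max(0); th=(np.percentile(m,95)+np.percentile(m,20))/2; i=np.where(m>th)[0]
    print('profile',m[::4].round().astype(int).tolist(),'peak r',r[v.argmax(0)][::8].tolist())
    print('on',np.degrees(a[i[[0,-1]]]),'mid',a[i].mean(),'span rad',(i[-1]-i[0])/57.3,'rel',(a[i].mean()-A0).round(3))
    return d
E
python3 - <<'E'
from h import *
d=lab(60,170)
e=[ray(d,(155+u/5,130+v/5),115)[0,:2] for u,v in((107,303),(122,365),(145,420))]
for c in((529,290),(530,292),(531,293)):
    print(c,[ (round(np.hypot(*(q-c)),1),round(np.arctan2(*(q-c)[::-1])-A0,3)) for q in e])
# scale heading: edge picks in last crop (left edge, front edge, back edge)
g=lambda u,v,z: ray(d,(155+u/5,130+v/5),z)[0,:2]
L=g(25,145,27)-g(135,590,30); Fr=g(25,145,27)-g(418,28,27); print('head left edge',np.arctan2(L[1],L[0]),'front edge',np.arctan2(Fr[1],Fr[0])-np.pi/2)
E
```

```text
profile [87, 86, 84, 84, 85, 83, 89, 128, 129, 130, 127, 129, 129, 128, 130, 132, 129, 106, 79, 77, 73, 79, 76, 76, 78, 81, 81, 80] peak r [101.0, 103.0, 103.0, 97.0, 95.0, 94.0, 94.0, 93.0, 93.0, 103.0, 91.0, 90.0, 80.0, 88.0]
on [ 86. 128.] mid 1.8675022996339325 span rad 0.7329842931937173 rel 1.591
(529, 290) [(np.float64(97.0), np.float64(1.226)), (np.float64(91.6), np.float64(1.591)), (np.float64(93.3), np.float64(1.942))]
(530, 292) [(np.float64(94.9), np.float64(1.235)), (np.float64(90.0), np.float64(1.608)), (np.float64(92.3), np.float64(1.963))]
(531, 293) [(np.float64(93.9), np.float64(1.245)), (np.float64(89.3), np.float64(1.622)), (np.float64(92.2), np.float64(1.979))]
head left edge 0.28020090686381216 front edge 0.2759090209300934
```

Run:
```python
from h import *
d=cam('top'); now=d['frame']; old=cv2.imread('pics/top0.png')
P=[];T=[]
for f,lo,hi,k in((old,0,34,0),(now,90,125,1)):
    g=cv2.cvtColor(f,cv2.COLOR_BGR2GRAY).astype(np.float32); r=np.arange(78,106,.5)
    for a in np.radians(np.arange(lo,hi,3)):
        u=np.array([np.cos(a),np.sin(a)]); q=C+r[:,None]*u
        p=proj(d,np.c_[q,0*r+115]).astype(np.float32); v=cv2.remap(g,p[:,:1],p[:,1:],1)[:,0]
        b=max(np.median(v[:10]),np.percentile(v,60) if k==0 else np.median(v[-10:])); i=v.argmax(); s=slice(max(i-10,0),i+11); w=np.clip(v[s]-(v.max()+v.min())/2,0,None)
        P.append(C+u*(w*r[s]).sum()/w.sum()); T.append(k)
P=np.array(P);T=np.array(T)
print(np.round(np.hypot(*(P-C).T),1))
from scipy.optimize import least_squares
s=least_squares(lambda c:np.hypot(*(P-c).T)-91,C,loss='soft_l1').x; print('axis (r=91)',s,np.hypot(*(P-s).T).std())
C[:]=s
d=lab(70,150)
cam_=ctrl.get_image
d['frame']=old
ctrl_get=cam; import h
h.cam=lambda n:d
lab(-15,50)
```

```text
[92.8 93.  93.3 93.7 94.  94.1 94.2 94.5 94.2 94.6 94.9 95.  95.5 95.6
 95.5 94.9 94.7 94.4 94.  93.9 93.8 93.6 93.1 92.9]
axis (r=91) [532.08188167 296.19651475] 0.2451220089544629
profile [86, 85, 86, 87, 102, 126, 130, 129, 128, 130, 128, 127, 127, 127, 129, 114, 86, 83, 77, 75] peak r [100.0, 100.0, 92.0, 91.0, 91.0, 91.0, 91.0, 91.0, 103.0, 89.0]
on [ 87. 130.] mid 1.8936822384138479 span rad 0.7504363001745201 rel 1.617
profile [73, 68, 109, 121, 122, 125, 122, 120, 121, 122, 117, 122, 118, 99, 69, 71, 76] peak r [90.0, 91.0, 91.0, 91.0, 92.0, 91.0, 90.0, 90.0, 93.0]
on [-7. 36.] mid 0.2530727415391778 span rad 0.7504363001745201 rel -0.024
```

The axis fit is tight at (532.1, 296.2), with 0.25 mm scatter. The label stands at 1.617, so it needs about -0.046. I'll make that correction at a rim point where pressing doesn't drag the tub round.

Emit:
arm_command --series '[{"linear": [-0.001,0.044,0],"turn": 0},{"linear": [-0.001,0.044,0],"turn": 0},{"linear": [-0.001,0.044,0],"turn": 0},{"linear": [-0.001,0.044,0],"turn": 0},{"linear": [-0.002,0.044,0],"turn": 0},{"linear": [-0.002,0.044,0],"turn": 0},{"linear": [0,0,0.04],"turn": 0},{"linear": [0,0,0.025],"turn": 0},{"linear": [0,0,0],"turn": 0},{"linear": [0,0,0],"turn": 0}]'

```text
t: 23.7
ee_pos: [620.4, 322.1, 126.6]
orientation: [-0.388, -3.117, 0.001]
ft_force: [0.1, 0.1, 0.4]
width: 0.7
grasp_force: 0.0
```

```bash
sed -i 's/^C=.*/C=np.array([532.1,296.2]); A0=0.277/' h.py
python3 - <<'E'
from h import *
plan(620,319.5,112); arc(15,-.09,4)
E
```

```text
t 23.7 p [620.4 322.1 126.6] yaw 75.8 w 0.7 gf 0.0 F [0.1 0.1 0.4] q [ 0.46  0.63  1.51  0.    1.   -0.86]
  tool shift mm [-0.2 -2.6 14.6] rows 1.0 turn rad 0.0
arc mm [[-1.0, -1.8], [-0.9, -1.8], [-0.9, -1.8], [-0.9, -1.9]] end [620.7 308.6]
```

Emit:
arm_command --series '[{"linear": [0,0,0.01],"turn": 0},{"linear": [0,0,0.002],"turn": 0},{"linear": [0,0,0.0015],"turn": 0},{"linear": [0,0,0],"turn": 0}]'

```text
t: 24.1
ee_pos: [621.1, 320.7, 113.8]
orientation: [0.39, 3.117, 0.001]
ft_force: [0.7, 0.9, -0.2]
width: 0.5
grasp_force: 0.0
```

Emit:
arm_command --series '[{"linear": [0,0,0.0007],"turn": 0},{"linear": [0,0,0],"turn": 0}]'

```text
t: 24.3
ee_pos: [621.1, 320.8, 113.0]
orientation: [0.39, 3.117, 0.0]
ft_force: [-0.8, -0.2, 0.3]
width: 0.8
grasp_force: 0.3
```

Emit:
arm_command --series '[{"linear": [0,0,0.0012],"turn": 0},{"linear": [0,0,0],"turn": 0},{"linear": [-0.001,-0.0018,0],"turn": 0},{"linear": [-0.0009,-0.0018,0],"turn": 0},{"linear": [-0.0009,-0.0018,0],"turn": 0},{"linear": [-0.0009,-0.0018,0],"turn": 0},{"linear": [0,0,0],"turn": 0},{"linear": [0,0,0],"turn": 0}]'

```text
t: 25.1
ee_pos: [623.4, 313.3, 112.9]
orientation: [0.39, 3.116, 0.002]
ft_force: [-1.0, -1.0, 6.3]
width: 0.4
grasp_force: 3.4
```

Emit:
arm_command --series '[{"linear": [0,0,-0.005],"turn": 0},{"linear": [0,0,-0.03],"turn": 0},{"linear": [0,0,-0.03],"turn": 0},{"linear": [0,0,0],"turn": 0}]'

```text
t: 25.5
ee_pos: [625.1, 314.1, 181.3]
orientation: [0.389, 3.111, 0.006]
ft_force: [0.2, -0.7, 0.1]
width: 0.4
grasp_force: 0.0
```

Run:
```python
from h import *
plan(530,-224,150); lab(70,150)
```

```text
t 25.5 p [625.1 314.1 181.3] yaw 75.7 w 0.4 gf 0.0 F [ 0.2 -0.7  0.1] q [ 0.45  0.57  1.48  0.    1.08 -0.87]
  tool shift mm [ -40.2 -545.1   28.9] rows 11.0 turn rad 0.0
profile [106, 106, 105, 104, 105, 105, 106, 104, 104, 104, 104, 104, 105, 107, 105, 105, 104, 107, 104, 104] peak r [96.0, 100.0, 94.0, 89.0, 90.0, 82.0, 87.0, 88.0, 93.0, 93.0]
on [ 70. 145.] mid 1.7377408639421805 span rad 1.3089005235602096 rel 1.461
```

Emit:
arm_command --series '[{"linear": [-0.003,-0.045,0],"turn": 0},{"linear": [-0.003,-0.045,0],"turn": 0},{"linear": [-0.003,-0.045,0],"turn": 0},{"linear": [-0.003,-0.045,0],"turn": 0},{"linear": [-0.003,-0.045,0],"turn": 0},{"linear": [-0.003,-0.045,0],"turn": 0},{"linear": [-0.004,-0.045,0],"turn": 0},{"linear": [0,0,0],"turn": 0}]'

```text
t: 26.35
ee_pos: [564.4, -2.0, 175.2]
orientation: [-0.397, -3.114, 0.002]
ft_force: [0.4, 1.4, -0.5]
width: 0.5
grasp_force: 0.0
```

Run:
```python
from h import *
plan(530,-224,150); lab(70,150); blue('top')
```

```text
t 26.4 p [564.4  -2.  175.2] yaw 75.5 w 0.5 gf 0.0 F [ 0.4  1.4 -0.5] q [-0.02  0.39  1.8  -0.    0.95 -1.34]
  tool shift mm [ -22.4 -223.4   25.5] rows 5.0 turn rad 0.0
profile [87, 88, 88, 117, 133, 130, 131, 131, 128, 129, 129, 130, 128, 132, 108, 78, 89, 84, 77, 77] peak r [99.0, 100.0, 92.0, 91.0, 90.0, 91.0, 91.0, 91.0, 103.0, 90.0]
on [ 82. 125.] mid 1.8064157758141308 span rad 0.7504363001745201 rel 1.529
top blue [228. 196.] xy 535 266 [68. 35.] 74.6
top blue [199. 188.] xy 558 348 [74. 35.] 72.2
```

The -0.09 sweep turned the tub by -0.088, so there is hardly any lag and the label now stands at 1.529. I'll go back and sweep +0.042.

Emit:
arm_command --series '[{"linear": [0.003,0.041,0],"turn": 0},{"linear": [0.003,0.041,0],"turn": 0},{"linear": [0.003,0.041,0],"turn": 0},{"linear": [0.003,0.041,0],"turn": 0},{"linear": [0.003,0.041,0],"turn": 0},{"linear": [0.003,0.041,0],"turn": 0},{"linear": [0.004,0.041,0],"turn": 0},{"linear": [0.004,0.04,0.02],"turn": 0},{"linear": [0,0,0.03],"turn": 0},{"linear": [0,0,0],"turn": 0}]'

```text
t: 27.45
ee_pos: [617.7, 327.3, 121.3]
orientation: [-0.383, -3.111, 0.007]
ft_force: [-0.3, -0.7, 0.1]
width: 0.1
grasp_force: 0.0
```

Run:
```python
from h import *
plan(620.5,319,114)
```

```text
t 27.4 p [617.7 327.3 121.3] yaw 76.0 w 0.1 gf 0.0 F [-0.3 -0.7  0.1] q [ 0.47  0.64  1.51  0.    1.   -0.86]
  tool shift mm [-4.8 -7.3  7.3] rows 1.0 turn rad 0.0
```

Emit:
arm_command --series '[{"linear": [-0.003,-0.005,0],"turn": 0},{"linear": [0,0,0.004],"turn": 0},{"linear": [0,0,0],"turn": 0},{"linear": [0,0,0],"turn": 0}]'

```text
t: 27.85
ee_pos: [624.0, 319.5, 123.6]
orientation: [0.391, 3.116, 0.001]
ft_force: [-0.2, -0.0, 0.6]
width: 0.4
grasp_force: 0.0
```

Emit:
arm_command --series '[{"linear": [0.0027,-0.0015,0.006],"turn": 0},{"linear": [0,0,0.003],"turn": 0},{"linear": [0,0,0.0005],"turn": 0},{"linear": [0,0,0],"turn": 0}]'

```text
t: 28.25
ee_pos: [620.1, 318.9, 113.0]
orientation: [-0.39, -3.117, 0.001]
ft_force: [-2.0, -1.1, 2.4]
width: 0.7
grasp_force: 1.3
```

Emit:
arm_command --series '[{"linear": [0,0,0.0012],"turn": 0},{"linear": [0,0,0],"turn": 0}]'

```text
t: 28.45
ee_pos: [620.1, 319.2, 112.9]
orientation: [-0.39, -3.117, 0.0]
ft_force: [-4.3, -1.5, 9.8]
width: 0.2
grasp_force: 5.0
```

Emit:
arm_command --series '[{"linear": [0.0006,0.0011,0],"turn": 0},{"linear": [0.0007,0.0011,0],"turn": 0},{"linear": [0.0006,0.0011,0],"turn": 0},{"linear": [0,0,0],"turn": 0},{"linear": [0,0,0],"turn": 0},{"linear": [0,0,-0.005],"turn": 0},{"linear": [0,0,-0.03],"turn": 0},{"linear": [0,0,-0.03],"turn": 0},{"linear": [0,0,0],"turn": 0}]'

```text
t: 29.35
ee_pos: [622.1, 324.2, 181.5]
orientation: [0.389, 3.111, 0.007]
ft_force: [0.2, -0.5, 0.8]
width: 0.5
grasp_force: 0.0
```

Emit:
arm_command --series '[{"linear": [-0.003,-0.045,0],"turn": 0},{"linear": [-0.003,-0.045,0],"turn": 0},{"linear": [-0.003,-0.045,0],"turn": 0},{"linear": [-0.003,-0.045,0],"turn": 0},{"linear": [-0.003,-0.045,0],"turn": 0},{"linear": [-0.003,-0.045,0],"turn": 0},{"linear": [-0.004,-0.045,0],"turn": 0},{"linear": [-0.002,-0.03,0],"turn": 0},{"linear": [0,0,0],"turn": 0}]'

```text
t: 30.25
ee_pos: [556.7, -20.5, 176.1]
orientation: [-0.396, -3.116, 0.001]
ft_force: [0.5, 0.1, 0.3]
width: 0.4
grasp_force: 0.0
```

Run:
```python
from h import *
plan(530.8,-224.3,100); lab(70,150); blue('top')
```

```text
t 30.2 p [556.7 -20.5 176.1] yaw 75.5 w 0.4 gf 0.0 F [0.5 0.1 0.3] q [-0.06  0.38  1.82 -0.    0.95 -1.38]
  tool shift mm [ -25.9 -203.7   76.2] rows 5.0 turn rad 0.0
profile [87, 90, 88, 86, 126, 131, 131, 132, 131, 131, 131, 130, 129, 131, 130, 87, 89, 82, 77, 79] peak r [102.0, 98.0, 92.0, 91.0, 90.0, 91.0, 90.0, 91.0, 103.0, 89.0]
on [ 85. 128.] mid 1.858775653373961 span rad 0.7504363001745201 rel 1.582
top blue [226. 195.] xy 538 266 [67. 35.] 77.3
top blue [199. 189.] xy 556 348 [73. 35.] 75.4
```

The label stands at 1.582, 0.011 off square, and both caps are inside. Next are the keys, starting with the square one.

Emit:
arm_command --series '[{"linear": [-0.005,-0.04,0],"turn": 0},{"linear": [-0.005,-0.041,0.01],"turn": 0},{"linear": [-0.005,-0.041,0.02],"turn": 0},{"linear": [-0.005,-0.041,0.02],"turn": 0},{"linear": [-0.006,-0.041,0.02],"turn": 0},{"linear": [0,0,0.02],"turn": 0},{"linear": [0,0,0],"turn": 0},{"linear": [0,0,0],"turn": 0}]'

```text
t: 31.15
ee_pos: [533.0, -220.2, 86.5]
orientation: [-0.388, -3.117, -0.001]
ft_force: [0.5, -0.1, 0.9]
width: 0.7
grasp_force: 0.0
```

Run:
```python
from h import *
plan(530.8,-224.3,50)
```

```text
t 31.1 p [ 533.  -220.2   86.5] yaw 75.8 w 0.7 gf 0.0 F [ 0.5 -0.1  0.9] q [-0.41  0.54  1.82  0.    0.79 -1.74]
  tool shift mm [ 1.1 -4.5 36.5] rows 1.0 turn rad 0.0
```

Emit:
arm_command --series '[{"linear": [0.001,-0.0045,0.02],"turn": 0},{"linear": [0,0,0.016],"turn": 0},{"linear": [0,0,0.003],"turn": 0},{"linear": [0,0,0],"turn": 0}]'

```text
t: 31.55
ee_pos: [530.7, -224.8, 47.6]
orientation: [-0.388, -3.117, -0.0]
ft_force: [-0.2, -0.1, 0.9]
width: 0.7
grasp_force: 0.0
```

Emit:
arm_command --series '[{"linear": [0,0,0.002],"turn": 0},{"linear": [0,0,0.002],"turn": 0},{"linear": [0,0,0.001],"turn": 0},{"linear": [0,0,0],"turn": 0}]'

```text
t: 31.95
ee_pos: [531.2, -225.8, 43.2]
orientation: [0.39, 3.116, -0.0]
ft_force: [1.1, 1.3, 2.2]
width: 0.8
grasp_force: 1.2
```

Emit:
arm_command --series '[{"linear": [0,0,0.002],"turn": 0},{"linear": [0,0,0.002],"turn": 0},{"linear": [0,0,0],"turn": 0},{"linear": [0,0,0],"turn": 0},{"linear": [0,0,0],"turn": 0}]'

```text
t: 32.45
ee_pos: [531.2, -225.8, 39.7]
orientation: [0.39, 3.116, -0.0]
ft_force: [-0.6, 2.7, 12.6]
width: 0.7
grasp_force: 5.8
```

The square key bottomed out at 12.6 N. I'll lift and go to the round key.

Emit:
arm_command --series '[{"linear": [0,0,-0.01],"turn": 0},{"linear": [0,0,-0.025],"turn": 0},{"linear": [0,0,0],"turn": 0},{"linear": [-0.008,-0.038,0],"turn": 0},{"linear": [-0.008,-0.038,0],"turn": 0},{"linear": [-0.008,-0.038,0],"turn": 0},{"linear": [-0.009,-0.038,0],"turn": 0},{"linear": [0,0,0],"turn": 0},{"linear": [0,0,0],"turn": 0}]'

```text
t: 33.35
ee_pos: [524.1, -381.4, 72.7]
orientation: [-0.392, -3.115, -0.001]
ft_force: [-0.5, 0.7, 0.0]
width: 0.2
grasp_force: 0.0
```

Run:
```python
from h import *
plan(525.8,-381,48)
```

```text
t 33.4 p [ 524.1 -381.4   72.7] yaw 75.6 w 0.2 gf 0.0 F [-0.5  0.7  0. ] q [-0.65  0.64  1.65 -0.    0.85 -1.97]
  tool shift mm [-1.6  0.8 24.7] rows 1.0 turn rad 0.0
```

Emit:
arm_command --series '[{"linear": [-0.001,0,0.015],"turn": 0},{"linear": [0,0,0.01],"turn": 0},{"linear": [0,0,0.003],"turn": 0},{"linear": [0,0,0.002],"turn": 0},{"linear": [0,0,0],"turn": 0}]'

```text
t: 33.85
ee_pos: [526.0, -380.5, 43.4]
orientation: [-0.389, -3.116, -0.001]
ft_force: [-0.6, 1.0, 1.7]
width: 0.5
grasp_force: 1.2
```

Emit:
arm_command --series '[{"linear": [0,0,0.002],"turn": 0},{"linear": [0,0,0.002],"turn": 0},{"linear": [0,0,0],"turn": 0},{"linear": [0,0,0],"turn": 0},{"linear": [0,0,0],"turn": 0}]'

```text
t: 34.35
ee_pos: [526.4, -381.3, 40.1]
orientation: [0.39, 3.117, 0.0]
ft_force: [0.5, 1.8, 5.3]
width: 0.7
grasp_force: 2.3
```

Emit:
arm_command --series '[{"linear": [0,0,0.0008],"turn": 0},{"linear": [0,0,0],"turn": 0},{"linear": [0,0,0],"turn": 0}]'

```text
t: 34.65
ee_pos: [526.4, -381.4, 39.8]
orientation: [0.39, 3.117, -0.0]
ft_force: [-1.4, 4.2, 10.3]
width: 0.4
grasp_force: 5.0
```

Emit:
arm_command --series '[{"linear": [0,0,-0.01],"turn": 0},{"linear": [0,0,-0.025],"turn": 0},{"linear": [0,0,0],"turn": 0},{"linear": [0.008,0.038,0],"turn": 0},{"linear": [0.009,0.0395,0],"turn": 0},{"linear": [0,0,0],"turn": 0},{"linear": [0,0,0],"turn": 0}]'

```text
t: 35.35
ee_pos: [528.8, -301.8, 73.6]
orientation: [-0.387, -3.118, 0.001]
ft_force: [-0.1, 0.2, -0.0]
width: 0.5
grasp_force: 0.0
```

Run:
```python
from h import *
plan(529,-302,48); lab(70,150)
```

```text
t 35.4 p [ 528.8 -301.8   73.6] yaw 75.8 w 0.5 gf 0.0 F [-0.1  0.2 -0. ] q [-0.54  0.59  1.75 -0.    0.8  -1.86]
  tool shift mm [-0.2 -0.2 25.6] rows 1.0 turn rad 0.0
profile [86, 85, 89, 87, 126, 130, 130, 131, 129, 127, 128, 131, 128, 129, 128, 87, 86, 83, 76, 78] peak r [99.0, 97.0, 92.0, 91.0, 90.0, 91.0, 90.0, 91.0, 103.0, 89.0]
on [ 84. 128.] mid 1.850049007113989 span rad 0.7678883071553229 rel 1.573
```

Emit:
arm_command --series '[{"linear": [0,0,0.015],"turn": 0},{"linear": [0,0,0.01],"turn": 0},{"linear": [0,0,0.003],"turn": 0},{"linear": [0,0,0.002],"turn": 0},{"linear": [0,0,0],"turn": 0}]'

```text
t: 35.9
ee_pos: [528.2, -302.3, 43.5]
orientation: [-0.39, -3.116, -0.0]
ft_force: [-2.0, -0.4, 2.0]
width: 0.3
grasp_force: 1.1
```

Emit:
arm_command --series '[{"linear": [0,0,0.002],"turn": 0},{"linear": [0,0,0.002],"turn": 0},{"linear": [0,0,0.001],"turn": 0},{"linear": [0,0,0],"turn": 0},{"linear": [0,0,0],"turn": 0},{"linear": [0,0,0],"turn": 0}]'

```text
t: 36.5
ee_pos: [528.8, -302.3, 39.8]
orientation: [0.389, 3.117, -0.001]
ft_force: [-4.4, -0.0, 8.8]
width: 0.3
grasp_force: 4.5
```

All three keys are pressed. Now back to the tub's rim for the last turn.

Emit:
arm_command --series '[{"linear": [0,0,-0.015],"turn": 0},{"linear": [0,0,-0.04],"turn": 0},{"linear": [0,0,-0.045],"turn": 0},{"linear": [0,0,-0.045],"turn": 0},{"linear": [0.004,0.04,0],"turn": 0},{"linear": [0.005,0.045,0],"turn": 0},{"linear": [0.005,0.045,0],"turn": 0},{"linear": [0.005,0.045,0],"turn": 0},{"linear": [0.005,0.045,0],"turn": 0},{"linear": [0.005,0.045,0],"turn": 0}]'

```text
t: 37.5
ee_pos: [566.2, -36.0, 184.9]
orientation: [0.39, 3.116, 0.001]
ft_force: [0.4, 0.3, -0.6]
width: 0.1
grasp_force: 0.0
```

Emit:
arm_command --series '[{"linear": [0.005,0.045,0],"turn": 0},{"linear": [0.005,0.045,0],"turn": 0},{"linear": [0.005,0.045,0],"turn": 0},{"linear": [0.005,0.045,0],"turn": 0},{"linear": [0.005,0.045,0],"turn": 0},{"linear": [0.005,0.045,0],"turn": 0},{"linear": [0.005,0.045,0],"turn": 0},{"linear": [0.005,0.03,0],"turn": 0},{"linear": [0,0,0],"turn": 0},{"linear": [0,0,0],"turn": 0}]'

```text
t: 38.5
ee_pos: [611.7, 306.8, 184.2]
orientation: [0.387, 3.118, 0.0]
ft_force: [-0.1, 0.3, 0.1]
width: 0.3
grasp_force: 0.0
```

Run:
```python
from h import *
plan(620,319.8,118); arc(15,-1.575,20,c=C)
```

```text
t 38.5 p [611.7 306.8 184.2] yaw 75.8 w 0.3 gf 0.0 F [-0.1  0.3  0.1] q [ 0.45  0.55  1.51 -0.    1.08 -0.88]
  tool shift mm [-4.9 14.7 66.2] rows 2.0 turn rad 0.0
arc mm [[-3.3, -6.4], [-2.7, -6.6], [-2.2, -6.8], [-1.7, -7.0], [-1.1, -7.1], [-0.6, -7.1], [0.0, -7.2], [0.6, -7.1], [1.1, -7.1], [1.7, -7.0], [2.2, -6.8], [2.8, -6.6], [3.3, -6.4], [3.8, -6.1], [4.2, -5.8], [4.7, -5.4], [5.1, -5.1], [5.5, -4.6], [5.8, -4.2], [6.1, -3.7]] end [555.3 208.2]
```

Emit:
arm_command --series '[{"linear": [-0.005,0.0147,0.02],"turn": 0},{"linear": [0,0,0.03],"turn": 0},{"linear": [0,0,0.014],"turn": 0},{"linear": [0,0,0],"turn": 0},{"linear": [0,0,0],"turn": 0}]'

```text
t: 39.0
ee_pos: [620.8, 318.3, 120.6]
orientation: [0.391, 3.117, 0.0]
ft_force: [-0.4, -0.5, 0.5]
width: 0.4
grasp_force: 0.0
```

Run:
```python
from h import *
plan(620,319.8,113)
```

```text
t 39.0 p [620.8 318.3 120.6] yaw 75.7 w 0.4 gf 0.0 F [-0.4 -0.5  0.5] q [ 0.46  0.64  1.52 -0.    0.99 -0.86]
  tool shift mm [1.1 1.2 7.6] rows 1.0 turn rad 0.0
```

Emit:
arm_command --series '[{"linear": [0.001,0.001,0.004],"turn": 0},{"linear": [0,0,0.003],"turn": 0},{"linear": [0,0,0.0015],"turn": 0},{"linear": [0,0,0],"turn": 0}]'

```text
t: 39.4
ee_pos: [620.2, 320.6, 112.9]
orientation: [0.389, 3.116, 0.001]
ft_force: [-1.9, -0.5, 5.8]
width: 0.4
grasp_force: 3.2
```

Emit:
arm_command --series '[{"linear": [-0.0033,-0.0064,0],"turn": 0},{"linear": [-0.0027,-0.0066,0],"turn": 0},{"linear": [-0.0022,-0.0068,0],"turn": 0},{"linear": [-0.0017,-0.007,0],"turn": 0},{"linear": [-0.0011,-0.0071,0],"turn": 0},{"linear": [-0.0006,-0.0071,0],"turn": 0},{"linear": [0,-0.0072,0],"turn": 0},{"linear": [0.0006,-0.0071,0],"turn": 0},{"linear": [0.0011,-0.0071,0],"turn": 0},{"linear": [0.0017,-0.007,0],"turn": 0}]'

```text
t: 40.4
ee_pos: [612.0, 251.2, 112.9]
orientation: [0.39, 3.114, 0.003]
ft_force: [1.1, 0.5, 5.7]
width: 0.6
grasp_force: 2.9
```

Emit:
arm_command --series '[{"linear": [0.0022,-0.0068,0],"turn": 0},{"linear": [0.0028,-0.0066,0],"turn": 0},{"linear": [0.0033,-0.0064,0],"turn": 0},{"linear": [0.0038,-0.0061,0],"turn": 0},{"linear": [0.0042,-0.0058,0],"turn": 0},{"linear": [0.0047,-0.0054,0],"turn": 0},{"linear": [0.0051,-0.0051,0],"turn": 0},{"linear": [0.0055,-0.0046,0],"turn": 0},{"linear": [0.0058,-0.0042,0],"turn": 0},{"linear": [0.0061,-0.0037,0],"turn": 0}]'

```text
t: 41.4
ee_pos: [556.4, 208.9, 112.9]
orientation: [0.39, 3.114, 0.002]
ft_force: [1.0, -0.2, 6.4]
width: 0.5
grasp_force: 3.4
```

Emit:
arm_command --series '[{"linear": [0,0,0],"turn": 0},{"linear": [0,0,-0.004],"turn": 0},{"linear": [0,0,-0.03],"turn": 0},{"linear": [0,0,-0.03],"turn": 0},{"linear": [0,-0.045,0],"turn": 0},{"linear": [0,-0.045,0],"turn": 0},{"linear": [0,-0.045,0],"turn": 0},{"linear": [0,-0.045,0],"turn": 0},{"linear": [0,0,0],"turn": 0}]'

```text
t: 42.3
ee_pos: [508.8, 30.4, 175.4]
orientation: [-0.396, -3.115, 0.002]
ft_force: [-0.2, 0.6, -0.2]
width: 0.7
grasp_force: 0.0
```

Run:
```python
from h import *
plan(620,319.8,113); lab(-20,60); blue('top')
```

```text
t 42.3 p [508.8  30.4 175.4] yaw 75.5 w 0.7 gf 0.0 F [-0.2  0.6 -0.2] q [ 0.04  0.32  1.92 -0.    0.91 -1.28]
  tool shift mm [-35.3 308.1  61.9] rows 7.0 turn rad 0.0
profile [84, 75, 74, 78, 126, 127, 129, 127, 125, 126, 129, 128, 129, 128, 123, 81, 75, 77, 80, 82] peak r [95.0, 91.0, 90.0, 91.0, 92.0, 91.0, 91.0, 91.0, 89.0, 96.0]
on [-6. 38.] mid 0.2792526803190927 span rad 0.7678883071553229 rel 0.002
top blue [216. 207.] xy 500 304 [40. 64.] 76.4
top blue [222. 179.] xy 583 286 [39. 69.] 78.2
```

Run:
```python
from h import *
blue('side',70,25); ctrl.close_job(); print('closed')
```

```text
the job is handed in; nothing more can be done
closed
```

The job is handed in, and I don't have the judge's result: both blue capacitors found are in the tub, the label measured 1.573–1.582 rad (target 1.571) before logging, the square, round and bar keys were each pressed and released in that order, and the label now faces the front at about 0.002 rad.

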